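Set the dough sheeter's roller gap through its service slot

TASK

The roller gap of the dough sheeter must be brought up to the mark: take the flat-handled key from its wooden block, press down the upper edge of the rocking cover on the sloping face to tip it up, and through the slot beneath work the star wheel round with the key, tooth by tooth towards the robot's left, until the pointer stands at the diamond mark of the gauge. Then shut the cover flush and put the key back upright in its own block, fully home, leaving the other kitchen things as they are and touching the wheel with nothing but the key.

Things in the scene. Friction and masses are not known exactly. Their poses are not given: they have to be found in the camera images.
- sheeter: The dough sheeter: fixed white and steel machine, 210 (x) x 200 (y) x 165 mm, two rollers along its rear (+x), a sloping face towards the robot (-x). Origin at the middle of its underside. The face, 120 mm up the slope x 200 mm, leans 36 deg from level.
- slot (a point): Middle of the service slot, in the plane of the sloping face, 130 mm above the table. Axes: z out of the face (36 deg from vertical, towards the robot), x up the slope, y along the slot to the robot's left. The face ends at x = +-60 mm. Slot: 60 mm (y) x 20 mm (x), in a plate from z = -5 to -19 mm under the cover; a key enters it square to the face, along -z.
- wheel_axis (a point): Centre of the star wheel, 55 mm below slot, same axes; it turns about x. 10 teeth 36 deg apart, tip radius 48 mm (tips 7 mm below the face at mid-slot), hub radius 28 mm, 10 mm thick along x, teeth 4.5 mm wide at the tip, 7 mm at the foot.
- star_wheel (a joint): Turn of the wheel, rad; grows as its exposed teeth go to +y of slot. 0: pointer at the mark. A tooth stands straight out at mid-slot at 0 and every 0.628 (one tooth). Starts at -2.5 to -1.1. No catch, turns both ways, stays where left (friction 0.05 N m, 1.2 N at a tooth). The slot's ends stop a key after 0.5 to 1.5 teeth a stroke.
- mark (a point): The dark diamond mark of the gauge on the lower face, 52 mm down the slope and 22 mm to +y from slot; axes as there. A black pointer (3 mm) slides along y above it, 10 mm to +y for each tooth; ticks 10 mm apart. The gauge's clear window (x -54 to -25 mm, y -58 to +58 mm from slot) stands 6 mm proud of the face.
- cover (a joint): Angle of the cover, rad: 0 shut and flush, 1.55 fully open, square to the face. Steel plate 62 x 72 (y) x 4 mm in a recess with 2 mm round it, rocking about a line along y, 26 mm up the slope from slot, 2.5 mm below the face. Its leaf reaches 42 mm down the slope over the slot and swings up. Pivot friction 0.03 N m: it stays at any angle.
- flap_tail (a point): Point on the face plane at the middle of the cover's tail, where it is pressed: 40 mm up the slope from slot, 14 mm from the pivot; axes as slot, fixed to the face. The tail reaches 20 mm up the slope from the pivot, over a well 36 mm deep (x = 22 to 52 mm, y = +-38 mm from slot).
- key_grip (a point): Centre of the key's black flat grip block, 40 (x) x 24 (y) x 60 mm (z); take it across its 24 mm, along its y. z points from tip to grip. Key 0.15 kg; below the grip a square steel collar 46 x 46 x 6 mm, its underside 36 mm below this point, then a straight blade 8 x 8 mm, its end 116 mm below this point.
- key_tip (a point): The end of the key's blade, on its axis; axes as key_grip. Hanging in its block it lies 10 mm above the table.
- key_block: The key's block: wooden, 80 x 80 x 90 mm, fixed, with a 25 x 25 mm square hole 85 mm deep in the middle of its top, in which the key hangs by its collar. Origin at the middle of the underside, z up.
- hone: Bystander: sharpening steel with a round black handle (26 mm wide, 80 mm high) hanging in a second block just like the key's. Origin at its lower end.
- bowl0: Bystander: white ceramic bowl, 100 mm wide, 50 mm high. Origin under its centre.
- bowl1: Bystander: as bowl0.
- bowl2: Bystander: as bowl0.
- stone: Bystander: white serving stone 180 x 90 x 70 mm. Origin under its centre.
- squeeze: Bystander: clear bottle, 64 mm wide, 170 mm high. Origin under its centre.
- jar: Bystander: jar 70 mm wide, 90 mm high. Origin under its centre.
There are look-alikes about, which are no part of the job. What is shaped like the key_block but blue or green is not meant.

How it is judged:
By the outcome, as a careful person would: the job done as asked, in the order asked, and still so for the second after the job is handed in, with the robot touching nothing.
It also fails if it takes over 67 s, if anything falls off the work surface, if the arm or the gripper's body presses on something with over 40 N, if the wrist force passes 120 N, or if a joint passes its speed limit or range.

ROBOT

A 7-joint arm with a two-finger parallel gripper is mounted at the origin on the work surface. World frame = base frame: x ahead of the robot, y to its left, z up, the work surface at z = 0. Lengths are in mm, angles in rad, forces in N, time in s.
With the tool pointing down it reaches from about 400 to 875 mm from the base axis. Payload 4.4 kg.
Tool frame: the origin (TCP) lies where the fingers leave the gripper's body, on its centre line; the fingertips stand 73 mm ahead of it and the grasp point (between the pads) lies 54 mm ahead of it; z points along the fingers, y is the line along which they close (so a half turn about z gives the same grasp; the last joint's range is limited). The gripper opens to 85 mm and grips with 20 to 120 N. Pads are 22 mm wide; open, the fingers measure 114 mm over their backs; the gripper's body (76 mm by 85 mm) begins 54 mm behind the grasp point. The pads swing forward as they close: fully open they stand 13 mm farther back than shut.
Start: joints at [-1.346, 0.628, 0.038, 1.517, -0.027, 0.996, -0.02], TCP at [186.345, 622.73, 303.913] pointing down, gripper open.
Joint ranges: [-3.06, 3.06], [-0.37, 2.12], [-1.25, 1.32], [0.18, 2.47], [-1.1, 4.24], [0.23, 1.98], [-2.94, 2.94]. Speed limits (rad/s): [2.57, 2.57, 3.14, 3.14, 3.14, 3.14, 3.14].

INTERFACE

Orientations are given as [roll, pitch, yaw] about the fixed x, y, z axes, in that order (R = Rz(yaw) Ry(pitch) Rx(roll)).
In Python, from cell import ctrl gives the robot as it stands.
- The arm moves only by the tool send_rows, never from a script. Its argument "rows" is a list that holds one entry, the list of rows, each a list of 6 numbers: the shift along the tool's x, y, z in cm, then the turn, a rotation vector about the tool's x, y, z in rad. In form: [[[tx, ty, tz, wx, wy, wz], ...]]. A call has 1 to 10 rows; each row is the pose to reach, as a shift and turn from the pose commanded when the call began, along the tool's axes at that moment; what a row does not reach only later rows make up. A row lasts 1/10 s, in which the tool goes at most 50 mm and 8.59 degrees, less where a joint would pass 70% of its speed; a pose out of reach is approached as far as the arm can. A call with a gripper value outside its range is refused whole. "grip" is the closure in counts, from 0 (fully open) to 255 (shut), set as the call begins (left out, the last holds). The fingers move at their own pace and stop on an object; the grip force is fixed at half the most. Time passes only in rows, so rows that repeat a pose let the fingers close. It gives the time, the measured TCP pose, the force, the opening and the grip force at its end, in the units of the state.
- ctrl.read_state(): the state, without advancing time (a new reading comes with each control period).
- ctrl.get_image(name): name is "side" or "top" or "wrist"; returns a dict with "pixels" (420x560x3 uint8, red, green, blue), "fx", "fy", "cx", "cy" (pixels), "extrinsics" (4x4, takes a point from camera to world coordinates); the wrist camera has in their place "mount" (4x4, takes a point from camera to tool coordinates, whose origin is the TCP and whose axes are the flange's). Camera axes: x right, y up, looking along -z (the intrinsics and any distortion apply to the point x, -y, -z); pixel columns grow to the right and rows downward; lengths in mm; the calibration is good to about 2 mm. The wrist camera is an equidistant fisheye: a pixel r from the principal point sees the ray r / f radians off the axis. A picture is of the moment at which its call begins: read the wrist's pose just before it. There is no depth.
- ctrl.finish_job(): hands the job in; it is judged then, once.
The state is a dict: "clock": time; "qpos": joint angles; "qd": joint speeds; "tau": joint torques, N m; "eef_pos": TCP position; "tool_rot": TCP orientation; "force": force on the tool from outside, world axes, zero at the start; "torque": the same for the moment, N m; "width": finger opening in mm; "gripper_force": force on a finger pad.
Only numpy, scipy, OpenCV 4.12 (cv2) and the standard library are available. Lean on these libraries where they do the work, as an engineer would, in place of code of your own. Each camera call takes 0.05 s, during which the arm holds its last target. There are 200 camera calls.

## Working session

There is one attempt and no reset: what is moved stays moved. The work goes in short steps, Python scripts to look and compute and a tool call to move; the robot and the scene stay as the last step left them, time stands still between calls to the robot, and variables do not carry over. Pictures are saved under pics/ and viewed, at most 10 in all, crops included, and the job is handed in when it is done.

Besides the shell and the picture viewer there is one more tool, called after "Request:" as name(argument=value, ...) on one line, values as JSON. send_rows: Moves the arm, as the interface text tells. Its arguments: {"type":"object","properties":{"rows":{"type":"array","items":{"type":"array","items":{"type":"array","items":{"type":"number"}}}},"grip":{"type":"number"}},"required":["rows"]}

```bash
ls; mkdir -p pics; python3 - <<'E'
from cell import ctrl
import cv2,numpy as np,pickle
s=ctrl.read_state();print(s)
for n in ["side","top","wrist"]:
    d=ctrl.get_image(n);cv2.imwrite(f"pics/{n}0.png",cv2.cvtColor(d["pixels"],cv2.COLOR_RGB2BGR))
    pickle.dump(d,open(f"pics/{n}0.pkl","wb"))
    print(n,{k:np.round(v,3).tolist() for k,v in d.items() if k!="pixels"})
E
```

```text
pics
{'clock': 0.0, 'qpos': array([-1.34578311,  0.6293569 ,  0.03845439,  1.51840408, -0.02701551,
        0.99629751, -0.02001682]), 'qd': array([-0.00027307,  0.00058529, -0.00169124, -0.00107943, -0.00109961,
        0.00176071,  0.00225383]), 'tau': array([-1.05464009e-03, -5.63398111e+01,  1.22589670e+00, -1.93452626e+01,
        1.09190232e-02,  1.08587416e-02, -5.39411843e-06]), 'eef_pos': array([186.20505875, 622.23112414, 302.97066784]), 'tool_rot': array([-3.13964526e+00,  2.14308913e-05,  2.85074332e+00]), 'force': array([ 0.37100216, -0.2418225 ,  0.36956688]), 'torque': array([-0.03382945, -0.00851013, -0.01021084]), 'gripper_force': 0.0, 'width': 85.47635062517969}
side {'fx': 462.283, 'fy': 462.283, 'cx': 286.857, 'cy': 207.935, 'extrinsics': [[0.946, 0.251, -0.204, 273.308], [-0.323, 0.707, -0.629, -763.367], [-0.014, 0.661, 0.75, 939.628], [0.0, 0.0, 0.0, 1.0]]}
top {'fx': 498.357, 'fy': 498.357, 'cx': 288.955, 'cy': 212.377, 'extrinsics': [[0.0, 0.994, -0.106, 379.25], [-1.0, 0.001, 0.007, -24.252], [0.007, 0.106, 0.994, 1556.997], [0.0, 0.0, 0.0, 1.0]]}
wrist {'fx': 325.192, 'fy': 325.192, 'cx': 277.601, 'cy': 212.195, 'mount': [[0.001, 0.95, 0.314, 80.687], [1.0, -0.001, -0.0, -0.478], [-0.0, 0.314, -0.95, -69.607], [0.0, 0.0, 0.0, 1.0]]}
```

View pics/side0.png

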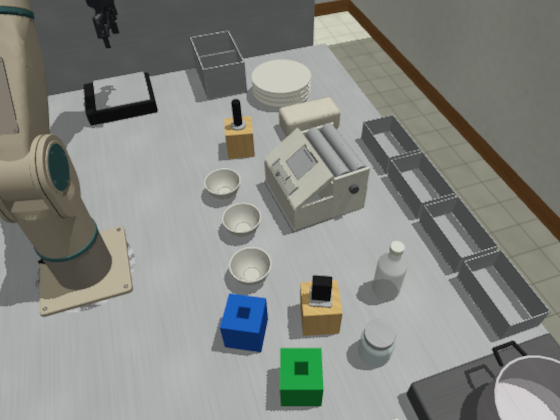

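View pics/top0.png

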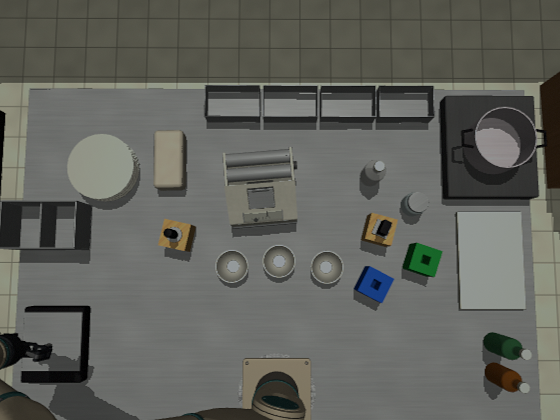

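The candidates are two wooden blocks. One is at side (321,305) / top (380,230) and holds a flat black grip with a collar. The other is at side (238,140) / top (175,236) and holds a thin round handle, so it's the hone. The blue block at side (245,322) and the green at side (301,377) are empty decoys. I choose the first, and check it in one close composite.

```bash
python3 - <<'E'
import cv2,numpy as np
s=cv2.imread("pics/side0.png");t=cv2.imread("pics/top0.png")
def c(im,x,y,w,h): return cv2.resize(im[y:y+h,x:x+w],(400,300),interpolation=cv2.INTER_CUBIC)
cv2.imwrite("pics/comp.png",np.vstack([np.hstack([c(s,265,260,112,84),c(t,340,195,80,60)]),np.hstack([c(s,255,120,120,90),c(t,206,145,112,84)])]))
E
```

```text
(no output)
```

View pics/comp.png

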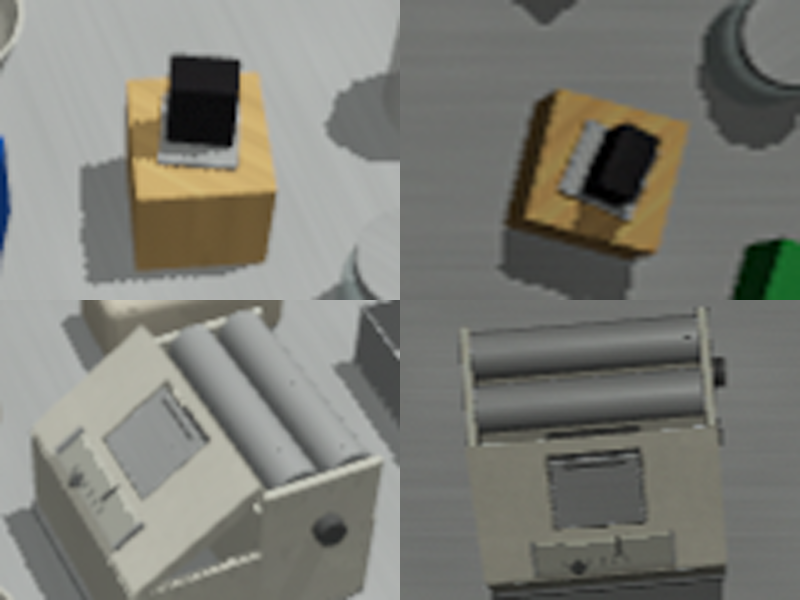

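The top-left crops show the flat grip on its square collar in wood, which confirms the choice. The cover is shut, and the pointer stands to the right of the diamond. Next I measure.

```bash
cat > h.py <<'E'
import numpy as np,cv2,pickle
from scipy.spatial.transform import Rotation as Ro
from cell import ctrl
def rays(d,px,T=None):
    px=np.atleast_2d(px).astype(float);u=px-[d["cx"],d["cy"]]
    if "mount" in d:
        r=np.linalg.norm(u,axis=1)+1e-9;a=r/d["fx"];v=np.c_[u*(np.sin(a)/r)[:,None],np.cos(a)];E=T@d["mount"]
    else: v=np.c_[u/d["fx"],np.ones(len(u))];E=d["extrinsics"]
    v=v*[1,-1,-1]
    return E[:3,3],v@E[:3,:3].T
def onz(d,px,z,T=None):
    o,v=rays(d,px,T);return o+v*((z-o[2])/v[:,2])[:,None]
def onplane(d,px,p,n,T=None):
    o,v=rays(d,px,T);return o+v*(((p-o)@n)/(v@n))[:,None]
def tri(obs): # list of (o,v)
    A=0;b=0
    for o,v in obs:
        v=v/np.linalg.norm(v);P=np.eye(3)-np.outer(v,v);A=A+P;b=b+P@o
    return np.linalg.solve(A,b)
def toolT():
    s=ctrl.read_state();T=np.eye(4);T[:3,:3]=Ro.from_euler("xyz",s["tool_rot"]).as_matrix();T[:3,3]=s["eef_pos"];return T
def rel(p,R,T=None):
    T=toolT() if T is None else T
    w=Ro.from_matrix(T[:3,:3].T@R).as_rotvec();t=T[:3,:3].T@(np.array(p)-T[:3,3])/10
    print("row",np.round(t,2).tolist(),np.round(w,3).tolist(),"deg",round(np.degrees(np.linalg.norm(w)),1),"rows>=",int(max(np.linalg.norm(t)/5,np.degrees(np.linalg.norm(w))/8.59))+1)
def load(n): return pickle.load(open(f"pics/{n}.pkl","rb"))
def snap(n,tag):
    T=toolT();d=ctrl.get_image(n);cv2.imwrite(f"pics/{n}{tag}.png",cv2.cvtColor(d["pixels"],cv2.COLOR_RGB2BGR));d["T"]=T;pickle.dump(d,open(f"pics/{n}{tag}.pkl","wb"));return d
E
python3 - <<'E'
from h import *
for n,(x0,y0,x1,y1) in dict(side0=(290,265,350,345),top0=(355,205,402,252)).items():
    d=load(n);im=d["pixels"];hsv=cv2.cvtColor(im,cv2.COLOR_RGB2HSV)
    c=hsv[y0:y1,x0:x1]
    m=((c[...,0]>10)&(c[...,0]<28)&(c[...,1]>90)&(c[...,2]>(150))).astype(np.uint8)
    k=(c.max(2)*0+ (im[y0:y1,x0:x1].max(2)<45)).astype(np.uint8)
    for nm,mm,z in (("blocktop",m,90),("grip",k,156)):
        cs,_=cv2.findContours(mm,cv2.RETR_EXTERNAL,cv2.CHAIN_APPROX_NONE)
        q=max(cs,key=cv2.contourArea)[:,0]+[x0,y0]
        w=onz(d,q,z)[:,:2].astype(np.float32)
        print(n,nm,len(q),cv2.minAreaRect(w), q.min(0),q.max(0))
t=load("top0");s=load("side0")
a=np.array
tp=a([[549,455],[640,450],[647,522],[556,529]]);tp=(tp-[400,300])*.28+[206,145]
sp=a([[166,385],[210,438],[141,497],[105,438]]);sp=(sp-[0,300])*.3+[255,120]
for i in range(4):
    z=[158,158,120,120][i]
    print(onz(t,tp[i],z)[0].round(),onz(s,sp[i],z)[0].round())
# face lower corners z 94.7 & upper 165.3
q=(a([[468,445],[718,430],[725,580],[490,587]])-[400,300])*.28+[206,145]
print(onz(t,q[:2],165.3).round(),onz(t,q[2:],94.7).round())
q=(a([[33,430],[140,580+20],[262,497],[145,325]])-[0,300])*.3+[255,120]
print(onz(s,q[:2],94.7).round(),onz(s,q[2:],165.3).round())
E
```

```text
side0 blocktop 141 ((488.7669372558594, -311.423583984375), (78.02442169189453, 79.07209014892578), 74.67959594726562) [302 281] [341 315]
side0 grip 79 ((482.6409606933594, -326.5196228027344), (53.37053298950195, 36.5201301574707), 64.77922058105469) [312 276] [331 300]
top0 blocktop 5 ((466.0208740234375, -284.2018737792969), (2.9530134201049805, 5.9030442237854), 88.97476959228516) [373 235] [374 237]
top0 grip 43 ((485.31427001953125, -301.5871887207031), (29.023229598999023, 45.99671173095703), 65.1767578125) [376 220] [391 236]
[597.  83. 158.] [598.  77. 158.]
[601.  10. 158.] [608.  11. 158.]
[548.   5. 120.] [552.   5. 120.]
[542.  79. 120.] [547.  76. 120.]
[[604. 146. 165.]
 [616. -51. 165.]] [[503. -59.  95.]
 [497. 135.  95.]]
[[504. 130.  95.]
 [524. -70.  95.]] [[617. -66. 165.]
 [604. 142. 165.]]
```

```bash
python3 - <<'E'
from h import *
T=toolT();R=T[:3,:3]
rel([400,400,360],R);rel([480,60,420],R)
E
```

```text
row [-26.86, -15.18, -5.66] [0.0, 0.0, 0.0] deg 0.0 rows>= 7
row [-44.27, -45.47, -11.61] [0.0, 0.0, 0.0] deg 0.0 rows>= 13
```

Request:
send_rows(rows=[[[-26.9,-15.2,-5.7,0,0,0],[-26.9,-15.2,-5.7,0,0,0],[-26.9,-15.2,-5.7,0,0,0],[-26.9,-15.2,-5.7,0,0,0],[-26.9,-15.2,-5.7,0,0,0],[-26.9,-15.2,-5.7,0,0,0],[-26.9,-15.2,-5.7,0,0,0],[-44.3,-45.5,-11.6,0,0,0],[-44.3,-45.5,-11.6,0,0,0],[-44.3,-45.5,-11.6,0,0,0]]])

```text
clock: 1.15
eef_pos: [434.1, 254.6, 385.8]
tool_rot: [-3.141, -0.0, 2.852]
force: [1.1, 0.6, 0.4]
width: 85.5
gripper_force: 0.0
```

```bash
python3 - <<'E'
from h import *
s=ctrl.read_state();print(s["qpos"].round(2),s["clock"])
T=toolT();R=Ro.from_euler("xyz",[np.pi,0,2.85]).as_matrix()
rel([480,60,420],R)
E
```

```text
[-0.65  0.33  0.09  1.81 -0.03  1.01  0.73] 1.15
row [-9.95, -17.34, -3.42] [-0.0, -0.0, 0.002] deg 0.1 rows>= 5
```

Request:
send_rows(rows=[[[-10,-17.3,-3.4,0,0,0],[-10,-17.3,-3.4,0,0,0],[-10,-17.3,-3.4,0,0,0],[-10,-17.3,-3.4,0,0,0],[-10,-17.3,-3.4,0,0,0],[-10,-17.3,-3.4,0,0,0],[-10,-17.3,-3.4,0,0,0]]])

```text
clock: 1.85
eef_pos: [480.0, 63.2, 419.5]
tool_rot: [3.141, -0.001, 2.853]
force: [-0.1, 0.1, -0.7]
width: 85.6
gripper_force: 0.0
```

```bash
python3 - <<'E'
from h import *
d=snap("wrist","1")
T=toolT();R=Ro.from_euler("xyz",[np.pi,0,2.85]).as_matrix()
rel([500,-300,330],R)
E
```

```text
row [-12.25, -34.29, 8.91] [0.0, -0.001, 0.004] deg 0.2 rows>= 8
```

View pics/wrist1.png

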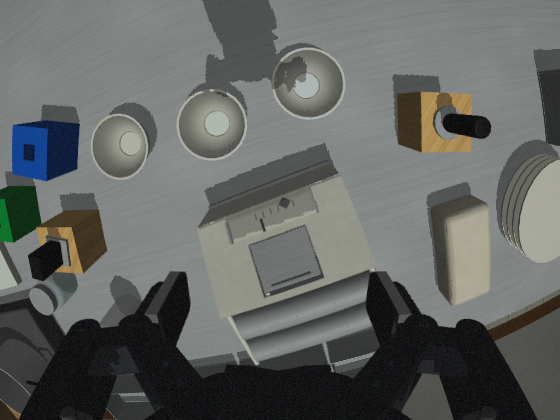

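The wrist view shows the sheeter face upside down. The cover corners are near (248,242), (308,225), (325,280) and (263,298), the diamond near (285,203), and the pointer near (263,224). The key is at lower left.

```bash
cat >> h.py <<'E'
S36,C36=np.sin(np.radians(36)),np.cos(np.radians(36))
def slotT(x,y,yaw):
    c,s=np.cos(yaw),np.sin(yaw);Rz=np.array([[c,-s,0],[s,c,0],[0,0,1]])
    T=np.eye(4);T[:3,:3]=Rz@np.array([[C36,0,-S36],[0,1,0],[S36,0,C36]]);T[:3,3]=[x,y,130];return T
def inface(d,px,S,z=0,T=None):
    n=S[:3,2];p=S[:3,3]+n*z
    return (onplane(d,px,p,n,d.get("T") if T is None else T)-S[:3,3])@S[:3,:3]
E
python3 - <<'E'
from h import *
d=load("wrist1");im=d["pixels"];g=cv2.cvtColor(im,cv2.COLOR_RGB2GRAY)
c=g[195:245,225:330];m=(c<75).astype(np.uint8)
n,l,st,ce=cv2.connectedComponentsWithStats(m)
for i in range(1,n):
    if st[i,4]>3: print("dark",st[i],ce[i]+[225,195])
# steel cover mask
b=g[220:305,240:335].astype(int)
col=im[220:305,240:335].astype(int);sat=col.max(2)-col.min(2)
print(im[265,290],im[265,225],im[290,240])
m=((sat<10)).astype(np.uint8);m=cv2.morphologyEx(m,cv2.MORPH_OPEN,np.ones((5,5)))
cs,_=cv2.findContours(m,cv2.RETR_EXTERNAL,cv2.CHAIN_APPROX_NONE)
for q in cs:
    if cv2.contourArea(q)>800:
        q=q[:,0]+[240,220]
        S=slotT(560,42,.06);f=inface(d,q,S)[:,:2].astype(np.float32)
        r=cv2.minAreaRect(f);print(cv2.contourArea(q),r,cv2.boxPoints(r).round(1).tolist())
v=im[190:310,190:350].copy();cv2.imwrite("pics/w1c.png",cv2.cvtColor(cv2.resize(v,(800,600),interpolation=cv2.INTER_CUBIC),cv2.COLOR_RGB2BGR))
E
```

```text
dark [ 0  0 14  6 23] [230.65217391 196.95652174]
dark [  0   0  54  21 452] [245.24557522 202.32300885]
dark [54  3 11 10 70] [283.97142857 202.17142857]
dark [35 24  5 12 27] [262.11111111 224.14814815]
[113 116 118] [145 148 135] [146 147 134]
3408.5 ((16.96123695373535, 1.4299468994140625), (70.05596923828125, 76.64891052246094), 1.355241298675537) [[-19.0, 38.900001525878906], [-17.200000762939453, -37.70000076293945], [52.900001525878906, -36.099998474121094], [51.099998474121094, 40.599998474121094]]
```

View pics/w1c.png

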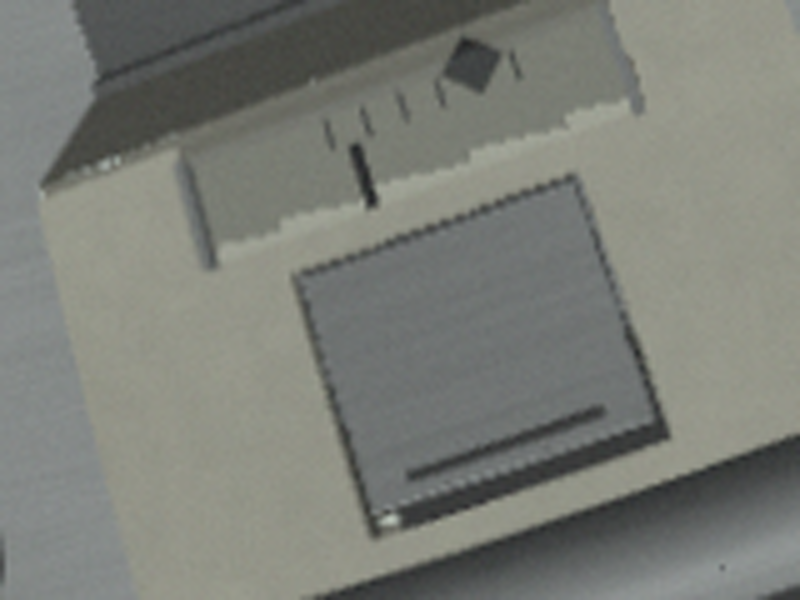

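Request:
send_rows(rows=[[[-12.2,-34.3,8.9,0,0,0],[-12.2,-34.3,8.9,0,0,0],[-12.2,-34.3,8.9,0,0,0],[-12.2,-34.3,8.9,0,0,0],[-12.2,-34.3,8.9,0,0,0],[-12.2,-34.3,8.9,0,0,0],[-12.2,-34.3,8.9,0,0,0],[-12.2,-34.3,8.9,0,0,0],[-12.2,-34.3,8.9,0,0,0],[-12.2,-34.3,8.9,0,0,0]]])

```text
clock: 2.9
eef_pos: [499.6, -300.3, 330.0]
tool_rot: [3.14, -0.002, 2.853]
force: [0.2, 0.6, 0.3]
width: 85.4
gripper_force: 0.0
```

The crop shows the pointer between the third and fourth ticks to the right of the diamond, about 3.5 teeth short. Now I refine the slot pose and look at the key from above.

```bash
python3 - <<'E'
from h import *
d=load("wrist1")
S0=slotT(560,42,.06);cen=S0@[16.96,1.43,0,1]
S=slotT(560,42,.0836);dl=cen[:3]-(S@[17,0,0,1])[:3];print(cen,dl)
S=slotT(560+dl[0],42+dl[1],.0836);print("slot",S[:3,3],"dia,ptr",inface(d,[[283.97,202.17],[261.0,219.4],[264.6,231.4]],S).round(1))
k=snap("wrist","2");T=k["T"];im=k["pixels"];hsv=cv2.cvtColor(im,cv2.COLOR_RGB2HSV)
m=((hsv[...,0]>10)&(hsv[...,0]<28)&(hsv[...,1]>90)).astype(np.uint8)
for q in cv2.findContours(m,cv2.RETR_EXTERNAL,cv2.CHAIN_APPROX_NONE)[0]:
    if cv2.contourArea(q)>1500: print(cv2.boundingRect(q),cv2.minAreaRect(onz(k,q[:,0],90,T)[:,:2].astype(np.float32)))
E
```

```text
[573.61048943  44.2501886  139.96883788   1.        ] [-0.09476686  1.10175247 -0.02351141]
slot [559.90523314  43.10175247 130.        ] dia,ptr [[-53.   21.4   0. ]
 [-42.2 -12.9   0. ]
 [-25.8 -13.    0. ]]
(0, 230, 49, 190) ((695.30810546875, -881.1812744140625), (127.00641632080078, 643.6421508789062), 41.17369842529297)
(224, 136, 83, 88) ((485.7430419921875, -308.54022216796875), (79.45578002929688, 86.9697036743164), 74.78304290771484)
```

View pics/wrist2.png

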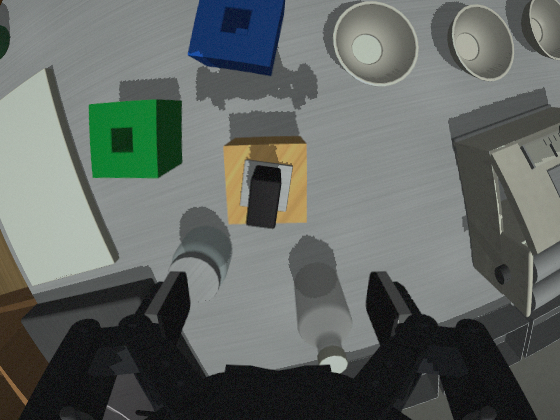

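The wrist view shows the key's collar at about (246,160), (293,164), (288,212), (241,207). The grip leans down the image to (247,227) and (276,228).

```bash
python3 - <<'E'
from h import *
k=load("wrist2");T=k["T"];im=k["pixels"];g=cv2.cvtColor(im,cv2.COLOR_RGB2GRAY)
x0,y0=225,140
c=im[y0:y0+90,x0:x0+85].astype(int);sat=c.max(2)-c.min(2)
m=(c.max(2)<50).astype(np.uint8)
q=max(cv2.findContours(m,cv2.RETR_EXTERNAL,cv2.CHAIN_APPROX_NONE)[0],key=cv2.contourArea)
p=cv2.approxPolyDP(q,2.5,True)[:,0]+[x0,y0];print("black",p.tolist());print(onz(k,p,156,T).round(1).tolist())
print("minrect156",cv2.minAreaRect(onz(k,q[:,0]+[x0,y0],156,T)[:,:2].astype(np.float32)))
mm=(((sat<22)&(c.max(2)>70))|(c.max(2)<50)).astype(np.uint8);mm=cv2.morphologyEx(mm,cv2.MORPH_OPEN,np.ones((3,3)))
mm[75:]=0
s=(((sat<22)&(c.max(2)>70))).astype(np.uint8);s=cv2.morphologyEx(s,cv2.MORPH_OPEN,np.ones((3,3)))
pts=np.argwhere(s)[:,::-1];sel=(pts[:,0]>8)&(pts[:,0]<76)&(pts[:,1]>10);pts=pts[sel]+[x0,y0]
w=onz(k,pts,96,T)[:,:2].astype(np.float32);print("collar",len(pts),cv2.minAreaRect(w),cv2.boxPoints(cv2.minAreaRect(pts.astype(np.float32))).tolist())
print("top corners",onz(k,[[224,145],[306,143],[307,222],[228,223]],90,T).round(1)[:,:2].tolist())
E
```

```text
black [[257, 165], [251, 179], [247, 224], [273, 227], [280, 172], [278, 168]]
[[458.5, -304.5, 156.0], [467.6, -312.2, 156.0], [501.7, -326.6, 156.0], [510.0, -307.3, 156.0], [468.7, -289.3, 156.0], [465.3, -289.9, 156.0]]
minrect156 ((483.961669921875, -307.0478820800781), (23.069164276123047, 48.91668701171875), 65.90765380859375)
collar 1263 ((498.6199951171875, -311.197265625), (66.3729248046875, 69.69420623779297), 73.51366424560547) [[234.0, 160.0], [300.0, 160.0], [300.0, 229.0], [234.0, 229.0]]
top corners [[440.2, -336.3], [461.1, -260.6], [538.5, -280.7], [516.6, -358.2]]
```

```bash
python3 - <<'E'
from h import *
R=Ro.from_euler("xyz",[np.pi,0,np.radians(155.5)]).as_matrix()
rel([487.8,-309,245],R);rel([487.8,-309,180],R)
E
```

```text
row [0.89, -1.27, 8.54] [0.002, -0.001, 0.14] deg 8.0 rows>= 2
row [0.88, -1.28, 15.04] [0.002, -0.001, 0.14] deg 8.0 rows>= 4
```

Request:
send_rows(rows=[[[0.9,-1.3,6,0,0,0.14],[0.9,-1.3,8.5,0,0,0.14],[0.9,-1.3,10.5,0,0,0.14],[0.9,-1.3,12.5,0,0,0.14],[0.9,-1.3,14,0,0,0.14],[0.9,-1.3,15,0,0,0.14],[0.9,-1.3,15,0,0,0.14],[0.9,-1.3,15,0,0,0.14]]])

```text
clock: 3.75
eef_pos: [487.4, -311.1, 181.5]
tool_rot: [3.141, 0.001, 2.712]
force: [1.0, 0.3, 0.4]
width: 85.5
gripper_force: 0.0
```

```bash
python3 - <<'E'
from h import *
d=snap("wrist","3")
E
```

```text
(no output)
```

View pics/wrist3.png

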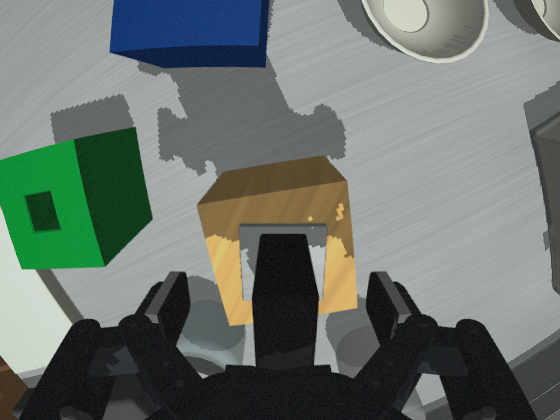

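The grip stands centred between the open fingers (columns 253–315, fingers at 187 and 370) and square to them. I close and lift.

Request:
send_rows(rows=[[[0,0,0,0,0,0],[0,0,0,0,0,0],[0,0,0,0,0,0],[0,0,0,0,0,0],[0,0,0,0,0,0],[0,0,0,0,0,0],[0,0,0,0,0,0],[0,0,0,0,0,0]]], grip=255)

```text
clock: 4.6
eef_pos: [486.9, -311.9, 181.2]
tool_rot: [3.141, 0.001, 2.711]
force: [-1.2, 1.1, 5.5]
width: 23.3
gripper_force: 59.1
```

Request:
send_rows(rows=[[[0,0,-1,0,0,0],[0,0,-3,0,0,0],[0,0,-6,0,0,0],[0,0,-9,0,0,0],[0,0,-12,0,0,0],[0,0,-15,0,0,0],[0,0,-17,0,0,0],[0,0,-17,0,0,0],[0,0,-17,0,0,0]]])

```text
clock: 5.5
eef_pos: [486.2, -311.6, 350.5]
tool_rot: [3.141, -0.001, 2.711]
force: [-0.9, -0.1, -1.2]
width: 23.2
gripper_force: 58.7
```

```bash
python3 - <<'E'
from h import *
d=snap("wrist","4");snap("side","4");im=d["pixels"]
s=ctrl.read_state();print(s["width"],s["gripper_force"],s["force"],s["eef_pos"],s["qpos"].round(2))
E
```

```text
23.381375865600365 58.749046325683594 [ 0.13028506 -0.18218305 -0.93143307] [ 485.90873135 -311.31958731  349.38435616] [ 0.32  0.49  0.31  1.67 -0.17  1.01  1.83]
```

View pics/wrist4.png

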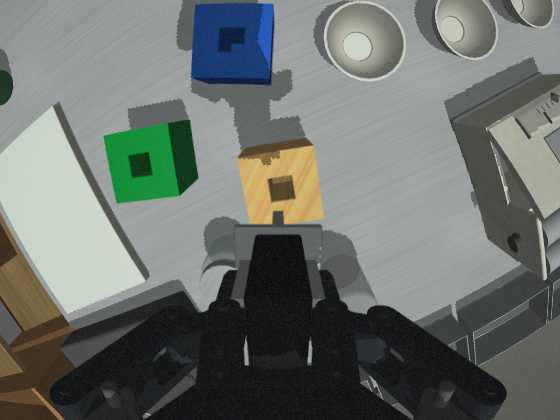

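The key is held upright with its blade clear of the hole. The hole centre is near (281,188), the collar edge at row 225 (columns 235–322), and the blade near (278,213). Next: the key tip in the tool frame, the hole position, and the pose over the tail.

```bash
cat >> h.py <<'E'
def proj(d,P): # tool pts -> wrist px
    P=np.atleast_2d(P);M=np.linalg.inv(d["mount"]);c=P@M[:3,:3].T+M[:3,3];c=c*[1,-1,-1]
    rr=np.linalg.norm(c[:,:2],axis=1);a=np.arctan2(rr,c[:,2]);return c[:,:2]/rr[:,None]*(a*d["fx"])[:,None]+[d["cx"],d["cy"]]
SL=slotT(560.3,43.4,.083)
DZ=171.2
# tool orientation at slot: tool z=-slot z, tool x=-slot x, tool y= slot y
RT=SL[:3,:3]@np.diag([-1,1,-1.])
def goto(x,y,z,T=None,tipx=0,tipy=0): # key tip at slot coords
    tip=(SL@[x,y,z,1])[:3];p=tip-RT@np.array([tipx,tipy,DZ]);rel(p,RT,T);return p
E
python3 - <<'E'
from h import *
d=load("wrist4");im=d["pixels"];T=d["T"]
print("pred collar front",proj(d,[[23,-23,85],[23,23,85],[23,-23,91],[23,23,91]]).round(1).tolist(),"tip",proj(d,[[4,-4,171],[4,4,171],[4,0,100]]).round(1).tolist())
g=cv2.cvtColor(im,cv2.COLOR_RGB2GRAY)
print(im[200:232:2,278].tolist())
for r in (214,218,221): print(r,g[r,264:294].tolist())
print(g[228,225:245].tolist(),g[228,312:332].tolist())
hsv=cv2.cvtColor(im,cv2.COLOR_RGB2HSV);v=hsv[170:206,260:302]
print(onz(d,[[281,188]],90,T))
v=hsv[...,2][165:212,245:318];m=((v<110)).astype(np.uint8)
n,l,st,ce=cv2.connectedComponentsWithStats(m)
for i in range(1,n):
    if st[i,4]>30:print(st[i],ce[i]+[245,165],onz(d,ce[i]+[245,165],90,T).round(1))
goto(0,0,160,T)
E
```

```text
pred collar front [[233.4, 224.4], [323.5, 224.4], [234.8, 220.4], [322.0, 220.5]] tip [[273.0, 208.7], [283.3, 208.7], [278.3, 246.4]]
[[119, 97, 60], [201, 172, 104], [213, 180, 108], [209, 173, 102], [211, 175, 106], [185, 158, 98], [68, 69, 70], [64, 67, 66], [69, 72, 71], [67, 69, 69], [70, 70, 72], [64, 63, 65], [62, 63, 67], [69, 72, 71], [98, 101, 98], [97, 99, 100]]
214 [171, 168, 172, 178, 181, 183, 185, 181, 155, 83, 66, 66, 69, 68, 66, 69, 70, 69, 66, 136, 167, 165, 167, 177, 182, 183, 183, 183, 183, 182]
218 [173, 179, 182, 184, 187, 183, 181, 179, 130, 74, 68, 70, 69, 69, 68, 71, 69, 66, 68, 110, 164, 175, 183, 182, 184, 182, 182, 180, 179, 177]
221 [182, 184, 184, 182, 183, 183, 180, 179, 124, 72, 66, 69, 64, 70, 67, 67, 67, 68, 68, 91, 173, 182, 179, 184, 180, 181, 179, 180, 177, 175]
[98, 101, 97, 101, 102, 102, 102, 101, 88, 91, 98, 99, 98, 100, 103, 103, 99, 101, 102, 100] [101, 99, 99, 99, 98, 97, 100, 98, 98, 98, 126, 163, 164, 164, 163, 162, 163, 163, 164, 162]
[[ 488.92427427 -309.3806805    90.        ]]
[ 23  12  27  24 431] [281.06264501 189.94431555] [[ 490.9 -310.2   90. ]]
row [25.05, 25.78, -4.72] [-0.161, -0.615, -0.497] deg 46.2 rows>= 8
```

Request:
send_rows(rows=[[[25,25.8,-4.7,-0.161,-0.615,-0.497],[25,25.8,-4.7,-0.161,-0.615,-0.497],[25,25.8,-4.7,-0.161,-0.615,-0.497],[25,25.8,-4.7,-0.161,-0.615,-0.497],[25,25.8,-4.7,-0.161,-0.615,-0.497],[25,25.8,-4.7,-0.161,-0.615,-0.497],[25,25.8,-4.7,-0.161,-0.615,-0.497],[25,25.8,-4.7,-0.161,-0.615,-0.497],[25,25.8,-4.7,-0.161,-0.615,-0.497],[25,25.8,-4.7,-0.161,-0.615,-0.497]]])

```text
clock: 6.6
eef_pos: [365.7, 28.0, 396.2]
tool_rot: [3.141, 0.625, -3.059]
force: [-0.7, 0.1, -0.2]
width: 23.3
gripper_force: 59.1
```

```bash
python3 - <<'E'
from h import *
s=ctrl.read_state();print(s["qpos"].round(2),s["eef_pos"],s["tool_rot"],s["force"])
d=snap("wrist","5");im=d["pixels"];S=SL
# cover rectangle
g=cv2.cvtColor(im,cv2.COLOR_RGB2GRAY)
P=np.array([[-18,38,0],[-18,-38,0],[-52,22,0],[52,38,0],[52,-38,0]]);W=(np.c_[P,np.ones(5)]@SL.T)[:,:3]
Ti=np.linalg.inv(d["T"]);print("pred px",proj(d,W@Ti[:3,:3].T+Ti[:3,3]).round(1).tolist())
goto(40,0,20)
E
```

```text
[ 1.01 -0.18 -0.98  2.46 -0.9   0.24  2.46] [365.6928707   28.03122508 396.19530205] [ 3.14148976  0.62493293 -3.05908696] [-0.72598833  0.11153589 -0.18414329]
pred px [[307.6, 161.5], [246.6, 161.5], [295.1, 134.2], [306.3, 214.8], [247.9, 214.8]]
row [-4.46, -0.68, 13.9] [0.004, -0.007, 0.007] deg 0.6 rows>= 3
```

View pics/wrist5.png

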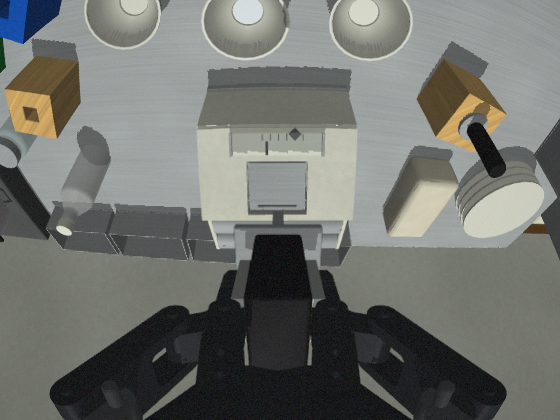

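The cover (columns 248–307, top row 161) and the diamond (295,134) fall where predicted, so the slot pose is good. I move to above the tail.

Request:
send_rows(rows=[[[-4.5,-0.7,5,0,0,0],[-4.5,-0.7,9,0,0,0],[-4.5,-0.7,12,0,0,0],[-4.5,-0.7,13.9,0,0,0],[-4.5,-0.7,13.9,0,0,0],[-4.5,-0.7,13.9,0,0,0],[-4.5,-0.7,13.9,0,0,0]]])

```text
clock: 7.35
eef_pos: [403.2, 2.9, 381.5]
tool_rot: [-3.129, 0.533, -3.067]
force: [-0.8, -0.7, -0.7]
width: 23.3
gripper_force: 60.3
```

```bash
cat >> h.py <<'E'
def where():
    T=toolT();t=T@[0,0,DZ,1];p=np.linalg.inv(SL)@t
    s=ctrl.read_state();a=np.degrees(Ro.from_matrix(RT.T@T[:3,:3]).as_rotvec())
    print("tip in slot",p[:3].round(1),"rot",a.round(2),"q",s["qpos"].round(2),"F slot",(SL[:3,:3].T@s["force"]).round(1),"t",s["clock"],"w",round(s["width"],1))
E
python3 - <<'E'
from h import *
where();goto(40,0,-12);goto(34,0,-18)
E
```

```text
tip in slot [  2.2 -30.1 127.1] rot [0.97 5.46 0.35] q [ 1.12  0.03 -1.21  2.36  0.19  0.24  1.39] F slot [-1.1 -0.6 -0.1] t 7.35 w 23.3
row [-3.44, 2.98, 13.51] [-0.017, -0.095, -0.006] deg 5.6 rows>= 3
row [-2.9, 2.98, 14.17] [-0.017, -0.095, -0.006] deg 5.6 rows>= 3
```

The arm is running into q3, q4 and q6 limits. I'll fit a small kinematic model so I can pick a posture that reaches the slot poses.

```bash
cat > kin.py <<'E'
import numpy as np
from scipy.spatial.transform import Rotation as Ro
from scipy.optimize import least_squares
lo=np.array([-3.06,-.37,-1.25,.18,-1.1,.23,-2.94]);hi=np.array([3.06,2.12,1.32,2.47,4.24,1.98,2.94])
def fk(q,L,s=(-1,-1,-1,-1),off=0.):
    rz=lambda a:Ro.from_euler("z",a).as_matrix();ry=lambda a:Ro.from_euler("y",a).as_matrix()
    d1,L1,a1,L2,a2,Lt,a3=L;R=rz(s[0]*q[0]);p=np.array([0,0,d1])
    R=R@ry(q[1]);R=R@rz(s[1]*q[2]);p=p+R@[a1,0,L1];R=R@ry(q[3]);R=R@rz(s[2]*q[4]);p=p+R@[a2,0,L2]
    R=R@ry(q[5]);p=p+R@[a3,0,0];R=R@rz(s[3]*q[6]);p=p+R@[0,0,Lt];return p,R@rz(off)
E
python3 - <<'E'
from h import *;from kin import *;import itertools,json
s=ctrl.read_state()
D=[([-1.34578311,.6293569,.03845439,1.51840408,-.02701551,.99629751,-.02001682],[186.2,622.2,303],[-3.1396,0,2.8507]),
([-.65,.33,.09,1.81,-.03,1.01,.73],[434.1,254.6,385.8],[-3.141,0,2.852]),
([.32,.49,.31,1.67,-.17,1.01,1.83],[485.9,-311.3,349.4],[3.141,0,2.711]),
([1.01,-.18,-.98,2.46,-.9,.24,2.46],[365.7,28.03,396.2],[3.1415,.62493,-3.05909]),
(s["qpos"],s["eef_pos"],s["tool_rot"])]
best=None
for sg in itertools.product([-1],[-1,1],[-1,1],[-1,1]):
    def f(v):
        r=[]
        for q,p,e in D:
            P,R=fk(q,v[:7],sg,v[7]);Rm=Ro.from_euler("xyz",e).as_matrix()
            r+=list((P-p)/5)+list(Ro.from_matrix(R.T@Rm).as_rotvec()*50)
        return r
    for o in (0,1.57,-1.57,3.1):
        z=least_squares(f,[330,400,0,400,0,250,0,o],loss="soft_l1")
        if best is None or z.cost<best[0]: best=(z.cost,sg,z.x,f(z.x))
print(best[0],best[1],best[2].round(2));print(np.reshape(best[3],(5,6)).round(2))
json.dump([best[1],best[2].tolist()],open("kin.json","w"))
E
```

```text
16.435810361534013 (-1, -1, -1, -1) [336.74 478.72  37.83 385.35  10.51 177.85 -10.1    1.57]
[[-5.52 -0.57  0.35  0.    0.    0.06]
 [ 0.11  5.6  -0.47 -0.36 -0.09 -0.07]
 [ 1.94  2.    0.1  -0.03 -0.09  0.21]
 [ 0.26  0.2  -0.27 -0.19 -0.07 -0.25]
 [-0.33  4.97  0.27  0.   -0.    0.05]]
```

```bash
sed -i 's/d1,L1,a1,L2,a2,Lt,a3=L;/d1,L1,a1,L2,a2,Lt,a3,b1,b2=L;/; s/\[a1,0,L1\]/[a1,b1,L1]/; s/\[a2,0,L2\]/[a2,b2,L2]/' kin.py
cat > fit.py <<'E'
from h import *;from kin import *;import json
D=[([-1.34578311,.6293569,.03845439,1.51840408,-.02701551,.99629751,-.02001682],[186.2,622.2,303],[-3.1396,0,2.8507]),
([-.65,.33,.09,1.81,-.03,1.01,.73],[434.1,254.6,385.8],[-3.141,0,2.852]),
([.32,.49,.31,1.67,-.17,1.01,1.83],[485.9,-311.3,349.4],[3.141,0,2.711]),
([1.01,-.18,-.98,2.46,-.9,.24,2.46],[365.7,28.03,396.2],[3.1415,.62493,-3.05909]),
([1.12,.03,-1.21,2.36,.19,.24,1.39],[403.2,2.9,381.5],[-3.129,.533,-3.067])]
def f(v):
    r=[]
    for q,p,e in D: r+=list((fk(q,v)[0]-p)/5)
    return r+list((v[[2,4,6]])/50)
z=least_squares(f,[337,400,0,400,0,178,0,0,0]);print(z.cost,z.x.round(1));print(np.reshape(f(z.x)[:15],(5,3)).round(2)*5)
json.dump(z.x.tolist(),open("kin.json","w"))
E
cat > ik.py <<'E'
from h import *;from kin import *;import json
L=json.load(open("kin.json"))
def pose(x,y,z,spin=0,tilt=0):
    R=SL[:3,:3]@np.diag([-1,1,-1.])@Ro.from_euler("zy",[spin,tilt]).as_matrix()
    tip=(SL@[x,y,z,1])[:3];return tip-R@[0,0,DZ],R
def ik(p,R,q0,m=.04):
    def f(q):
        P,Q=fk(q,L,off=np.pi/2);return list((P-p)/5)+list(Ro.from_matrix(Q.T@R).as_rotvec()*40)+list(.003*(q-(lo+hi)/2))
    z=least_squares(f,np.clip(q0,lo+m+.01,hi-m-.01),bounds=(lo+m,hi-m));e=f(z.x)
    P,Q=fk(z.x,L,off=np.pi/2)
    return z.x,np.linalg.norm(P-p),np.degrees(np.linalg.norm(Ro.from_matrix(Q.T@R).as_rotvec()))
if __name__=="__main__":
    rng=np.random.default_rng(0)
    for nm,t in dict(tail=(40,0,-15),mid=(0,0,-22),above=(0,0,120),L=(0,22,10),shut=(-10,0,2)).items():
      for spin in (0,np.pi/2,-np.pi/2):
        sols=[]
        for i in range(25):
            q,e,a=ik(*pose(*t,spin),rng.uniform(lo,hi))
            if e<2 and a<1 and not any(np.linalg.norm(q-s)<.5 for s in sols): sols.append(q)
        print(nm,round(spin,2),[s.round(2).tolist() for s in sols[:5]])
E
python3 fit.py && python3 ik.py
```

```text
1.2489488236549717 [ 3.287e+02  5.488e+02  9.500e+00  3.863e+02  9.800e+00  2.458e+02
  3.000e-01 -2.230e+01 -1.800e+00]
[[-3.75  0.1  -0.25]
 [ 0.6   1.95 -2.05]
 [ 0.35  1.6   2.4 ]
 [-0.9  -1.   -0.05]
 [ 1.4  -5.1  -0.05]]
tail 0 [[0.46, 0.46, -0.83, 2.39, 2.09, 0.46, -0.55], [-0.28, 0.39, 0.2, 2.4, 3.34, 0.27, -1.82]]
tail 1.57 [[0.69, 0.6, -1.21, 2.39, 1.89, 0.69, -1.89], [-0.48, 0.42, 0.48, 2.39, 3.75, 0.32, 2.49]]
tail -1.57 [[0.16, 0.39, -0.4, 2.4, 2.48, 0.32, 0.62], [-0.28, 0.39, 0.2, 2.4, 3.34, 0.27, -0.25]]
mid 0 []
mid 1.57 []
mid -1.57 []
above 0 []
above 1.57 []
above -1.57 []
L 0 []
L 1.57 []
L -1.57 []
shut 0 []
shut 1.57 []
shut -1.57 []
```

In this grasp the slot can't be reached square. The grip is flat, though, so the key can be regrasped with the tool leaning 36° about the pad axis. The tool would then point straight down while the key is square to the face. I check that with the model.

```bash
cat > ik2.py <<'E'
from ik import *
def lean(b): return Ro.from_euler("y",b).as_matrix()  # tool frame R = keyframe*diag(-1,1,-1)*lean^-1
# key frame K (z up to grip). tool nominal = K@diag(-1,1,-1); tool back leans to key +x by b
def tool_from_key(K,grip,b,g=54):
    R=K@np.diag([-1,1,-1.])@Ro.from_euler("y",b).as_matrix()
    return grip-R@[0,0,g],R
K0=Ro.from_euler("z",np.radians(-24.5)).as_matrix()
if __name__=="__main__":
    b=np.radians(36);p,R=tool_from_key(np.eye(3),np.zeros(3),b);print("back dir (want +x,+z)",-R[:,2].round(2))
    sg=1 if -R[0,2]>0 else -1
    for deg in (25,36,45):
        b=sg*np.radians(deg);rng=np.random.default_rng(0)
        P={"blk":tool_from_key(K0,np.array([487.5,-310,126]),b),"blkup":tool_from_key(K0,np.array([487.5,-310,290]),b)}
        for nm,t in dict(tail=(40,0,-15),mid=(0,0,-22),above=(0,0,110),L=(0,22,10),Rr=(0,-25,-20),shut=(-10,0,2)).items():
            P[nm]=tool_from_key(SL[:3,:3],(SL@[t[0],t[1],t[2]+116,1])[:3],b)
        q0=np.array([.3,.5,.2,1.7,-.1,1.0,1.8])
        for nm,(p,R) in P.items():
            q,e,a=ik(p,R,q0);print(deg,nm,p.round(0),q.round(2),round(e,1),round(a,1))
E
python3 ik2.py;python3 - <<'E'
from h import *
R=Ro.from_euler("xyz",[np.pi,0,2.711]).as_matrix()
rel([430,-120,400],R);rel([486.2,-311.6,345],R)
E
```

```text
back dir (want +x,+z) [ 0.59 -0.    0.81]
25 blk [ 508. -319.  175.] [ 0.77  0.92 -0.48  1.45  0.37  1.32  1.34] 0.0 0.0
25 blkup [ 508. -319.  339.] [ 0.78  0.74 -0.52  1.33  0.29  1.6   1.39] 0.0 0.0
25 tail [523.  40. 288.] [ 0.38  0.48 -0.71  2.01  0.59  0.64  0.95] 0.0 0.0
25 mid [495.  38. 259.] [ 0.38  0.49 -0.71  2.12  0.71  0.55  0.82] 0.0 0.0
25 above [418.  32. 366.] [ 0.4   0.16 -0.62  2.15  0.19  0.67  1.31] 0.0 0.0
25 L [474.  58. 285.] [ 0.3   0.41 -0.65  2.13  0.55  0.55  0.91] 0.0 0.0
25 Rr [496.  13. 261.] [ 0.42  0.49 -0.69  2.11  0.67  0.54  0.91] 0.0 0.0
25 shut [473.  36. 273.] [ 0.37  0.43 -0.69  2.16  0.62  0.53  0.89] 0.0 0.0
36 blk [ 516. -323.  170.] [ 0.84  1.07 -0.7   1.29  0.49  1.62  1.24] 0.0 0.0
36 blkup [ 516. -323.  334.] [ 0.81  0.87 -0.65  1.19  0.36  1.85  1.32] 0.0 0.0
36 tail [533.  41. 289.] [ 0.43  0.59 -0.84  1.86  0.54  0.93  1.  ] 0.0 0.0
36 mid [505.  39. 260.] [ 0.44  0.6  -0.84  1.96  0.59  0.84  0.93] 0.0 0.0
36 above [428.  32. 367.] [ 0.5   0.28 -0.79  2.02  0.25  0.94  1.23] 0.0 0.0
36 L [485.  59. 286.] [ 0.44  0.54 -0.88  1.99  0.
[... 223 characters left out ...]
1.15  0.46  1.81  1.26] 0.0 0.0
45 blkup [ 522. -326.  328.] [ 0.4   0.91  0.21  1.08 -0.05  1.94  1.75] 0.6 0.3
45 tail [542.  42. 289.] [ 0.37  0.64 -0.77  1.74  0.44  1.12  1.09] 0.0 0.0
45 mid [514.  40. 259.] [ 0.38  0.65 -0.77  1.84  0.47  1.02  1.05] 0.0 0.0
45 above [436.  33. 366.] [ 0.5   0.38 -0.85  1.92  0.27  1.14  1.19] 0.0 0.0
45 L [493.  60. 285.] [ 0.46  0.64 -0.96  1.87  0.52  1.1   0.92] 0.0 0.0
45 Rr [515.  15. 261.] [ 0.45  0.66 -0.82  1.84  0.5   1.04  1.06] 0.0 0.0
45 shut [492.  38. 273.] [ 0.41  0.6  -0.79  1.89  0.45  1.02  1.05] 0.0 0.0
row [-2.45, -12.47, -0.54] [0.123, 0.525, 0.49] deg 41.7 rows>= 5
row [-3.25, -31.91, 6.55] [0.123, 0.525, 0.49] deg 41.7 rows>= 7
```

Request:
send_rows(rows=[[[-2.4,-12.5,-0.5,0.123,0.525,0.49],[-2.4,-12.5,-0.5,0.123,0.525,0.49],[-2.4,-12.5,-0.5,0.123,0.525,0.49],[-2.4,-12.5,-0.5,0.123,0.525,0.49],[-3.2,-31.9,6.5,0.123,0.525,0.49],[-3.2,-31.9,6.5,0.123,0.525,0.49],[-3.2,-31.9,6.5,0.123,0.525,0.49],[-3.2,-31.9,6.5,0.123,0.525,0.49],[-3.2,-31.9,6.5,0.123,0.525,0.49],[-3.2,-31.9,6.5,0.123,0.525,0.49]]])

```text
clock: 8.35
eef_pos: [485.9, -312.3, 343.9]
tool_rot: [3.139, -0.002, 2.709]
force: [-0.1, 0.4, -0.7]
width: 23.4
gripper_force: 60.3
```

```bash
python3 - <<'E'
from h import *
print(ctrl.read_state()["qpos"].round(2))
R=Ro.from_euler("xyz",[np.pi,0,2.711]).as_matrix()
rel([487,-311.7,290],R);rel([487,-311.7,183],R)
E
```

```text
[ 1.02  0.59 -0.8   1.66  0.46  1.1   1.23]
row [-0.09, 0.08, 5.39] [0.002, -0.002, -0.002] deg 0.2 rows>= 2
row [-0.11, 0.06, 16.09] [0.002, -0.002, -0.002] deg 0.2 rows>= 4
```

Request:
send_rows(rows=[[[-0.1,0.1,3,0,0,0],[-0.1,0.1,5,0,0,0],[-0.1,0.1,7,0,0,0],[-0.1,0.1,9,0,0,0],[-0.1,0.1,11,0,0,0],[-0.1,0.1,13,0,0,0],[-0.1,0.1,15,0,0,0],[-0.1,0.1,16,0,0,0],[-0.1,0.1,16,0,0,0],[-0.1,0.1,16.1,0,0,0]]])

```text
clock: 9.35
eef_pos: [489.1, -309.7, 186.6]
tool_rot: [3.14, 0.003, 2.713]
force: [0.6, -0.1, -0.6]
width: 23.4
gripper_force: 60.3
```

Request:
send_rows(rows=[[[0,0,0.1,0,0,0],[0,0,0.1,0,0,0],[0,0,0.1,0,0,0],[0,0,0.1,0,0,0],[0,0,0.1,0,0,0],[0,0,0.1,0,0,0],[0,0,0.1,0,0,0]]], grip=0)

```text
clock: 10.05
eef_pos: [488.5, -310.4, 184.7]
tool_rot: [3.141, 0.002, 2.712]
force: [0.7, -1.1, 0.6]
width: 85.5
gripper_force: 0.0
```

```bash
python3 - <<'E'
from h import *;from ik2 import tool_from_key
s=ctrl.read_state();print(s["width"],s["force"],s["eef_pos"])
T=toolT();K=T[:3,:3]@np.diag([-1,1,-1.])
g=T[:3,3]+T[:3,:3]@[0,0,55.2]
print("grip",g)
for h in (40,0):
    p,R=tool_from_key(K,g,np.radians(30),54-0+0);p=p-R[:,2]*h;rel(p,R)
rel(T[:3,3]+[0,0,60],T[:3,:3])
E
```

```text
85.48633961006989 [ 0.68851539 -1.08274197  0.59245102] [ 488.54617358 -310.35804043  184.72522939]
grip [ 488.67923211 -310.37158645  129.52539142]
row [-4.7, 0.0, -2.62] [0.0, 0.524, -0.0] deg 30.0 rows>= 4
row [-2.7, 0.0, 0.84] [0.0, 0.524, -0.0] deg 30.0 rows>= 4
row [-0.01, 0.0, -6.0] [0.0, 0.0, 0.0] deg 0.0 rows>= 2
```

Request:
send_rows(rows=[[[-0.9,0,0.2,0,0.15,0],[-1.7,0,0.4,0,0.3,0],[-2.3,0,0.7,0,0.44,0],[-2.7,0,1.2,0,0.524,0],[-2.7,0,1.2,0,0.524,0],[-2.7,0,1.2,0,0.524,0],[-2.7,0,1.2,0,0.524,0],[-2.7,0,1.2,0,0.524,0]]])

```text
clock: 10.85
eef_pos: [512.7, -321.8, 174.0]
tool_rot: [3.141, -0.52, 2.712]
force: [-0.5, -0.2, 0.9]
width: 85.4
gripper_force: 0.0
```

Request:
send_rows(rows=[[[0,0,0,0,0,0],[0,0,0,0,0,0],[0,0,0,0,0,0],[0,0,0,0,0,0],[0,0,0,0,0,0],[0,0,0,0,0,0],[0,0,0,0,0,0],[0,0,0,0,0,0]]], grip=255)

```text
clock: 11.65
eef_pos: [513.2, -321.6, 173.0]
tool_rot: [3.141, -0.521, 2.712]
force: [-0.2, 0.5, 2.4]
width: 23.6
gripper_force: 58.9
```

```bash
python3 - <<'E'
from h import *;import json
for _ in range(3):
    s=ctrl.read_state();print(s["width"],s["force"].round(1),s["eef_pos"].round(1),s["tool_rot"].round(3),s["qpos"].round(2))
    snap("wrist","6")
T=toolT();u=T[:3,:3].T@[0,0,1];print("up in tool",u)
rel(T[:3,3]+[0,0,150],T[:3,:3])
json.dump(T.tolist(),open("graspT.json","w"))
E
```

```text
23.56176294424866 [-0.2  0.5  2.4] [ 513.2 -321.6  173. ] [ 3.141 -0.521  2.712] [ 0.81  1.02 -0.64  1.33  0.46  1.49  1.25]
23.126566774765582 [0.9 0.4 2.7] [ 513.3 -321.6  173. ] [ 3.141 -0.521  2.713] [ 0.81  1.02 -0.64  1.33  0.46  1.49  1.25]
23.37721761752524 [ 1.  -0.   2.4] [ 513.2 -321.6  173. ] [ 3.141 -0.521  2.712] [ 0.81  1.02 -0.64  1.33  0.46  1.49  1.25]
up in tool [ 4.98092634e-01  7.94692785e-04 -8.67123461e-01]
row [7.47, 0.01, -13.01] [0.0, 0.0, 0.0] deg 0.0 rows>= 3
```

Request:
send_rows(rows=[[[1,0,-1.7,0,0,0],[2.5,0,-4.3,0,0,0],[4,0,-7,0,0,0],[5.5,0,-9.6,0,0,0],[7.5,0,-13,0,0,0],[7.5,0,-13,0,0,0],[7.5,0,-13,0,0,0]]])

```text
clock: 12.5
eef_pos: [513.1, -321.5, 324.4]
tool_rot: [3.141, -0.519, 2.712]
force: [0.3, -0.0, -2.2]
width: 23.6
gripper_force: 58.9
```

```bash
python3 - <<'E'
from h import *;import json
G=np.array(json.load(open("graspT.json")))
d=snap("wrist","7");im=d["pixels"];T=d["T"]
# key frame in tool: key upright at grasp, tip world
tipw=np.array([488.3,-310.6,10.]);Rt=G[:3,:3]
tip=Rt.T@(tipw-G[:3,3]);ax=Rt.T@[0,0,1];kx=Rt.T@np.r_[np.cos(np.radians(-24.6)),np.sin(np.radians(-24.6)),0];ky=np.cross(ax,kx)
print("tip tool",tip,"ax",ax,"kx",kx)
P=[tip+a*kx*4+b*ky*4 for a,b in((-1,-1),(-1,1))]+[tip+40*ax+kx*-4+b*ky*4 for b in(-1,1)]+[tip+80*ax-23*kx+b*ky*23 for b in(-1,1)]+[tip+86*ax-23*kx+b*ky*23 for b in(-1,1)]
pp=proj(d,P);print(pp.round(1).tolist())
g=cv2.cvtColor(im,cv2.COLOR_RGB2GRAY)
cc=int(pp[:2,0].mean())
r0=int(pp[0,1]);print("col",cc,r0-14,g[r0-14:r0+16,cc].tolist());
for r in (r0+4,r0+10): print(r,cc-14,g[r,cc-14:cc+15].tolist())
r1=int(pp[4,1]);print("collar",r1-12,g[r1-12:r1+20,int(pp[4,0])+6].tolist())
E
```

```text
tip tool [-57.53711975  -0.55548752 154.90295181] ax [ 4.98092634e-01  7.94692785e-04 -8.67123461e-01] kx [-8.67123802e-01  2.28219115e-04 -4.98092621e-01]
[[272.5, 282.7], [282.4, 282.7], [271.6, 283.5], [283.4, 283.5], [237.0, 250.9], [318.1, 250.9], [235.7, 249.9], [319.4, 250.0]]
col 277 268 [43, 46, 41, 42, 45, 42, 45, 41, 43, 45, 42, 42, 39, 45, 41, 43, 48, 46, 39, 38, 46, 45, 43, 40, 48, 45, 42, 32, 24, 33]
286 263 [45, 41, 41, 42, 42, 41, 44, 48, 41, 43, 43, 40, 42, 43, 39, 41, 46, 39, 44, 41, 47, 44, 42, 38, 43, 46, 43, 46, 43]
292 263 [33, 43, 41, 40, 40, 33, 29, 31, 23, 22, 29, 31, 32, 37, 48, 45, 39, 44, 44, 41, 46, 41, 44, 44, 44, 45, 45, 43, 45]
collar 238 [104, 107, 102, 103, 105, 106, 104, 106, 104, 104, 102, 104, 104, 102, 105, 106, 107, 90, 95, 107, 112, 96, 79, 82, 77, 83, 79, 79, 79, 80, 81, 80]
```

```bash
cat >> h.py <<'E'
TIP=np.array([-57.5,0,154.9]);b_=.521
KT=np.array([[-np.cos(b_),0,np.sin(b_)],[0,1,0],[-np.sin(b_),0,-np.cos(b_)]]) # key axes in tool (columns)
RT=SL[:3,:3]@KT.T
def goto(x,y,z,T=None):
    tip=(SL@[x,y,z,1])[:3];p=tip-RT@TIP;rel(p,RT,T);return p
def where():
    T=toolT();t=T@np.r_[TIP,1];p=np.linalg.inv(SL)@t
    s=ctrl.read_state();a=np.degrees(Ro.from_matrix(RT.T@T[:3,:3]).as_rotvec())
    print("tip in slot",p[:3].round(1),"rot",a.round(2),"q",s["qpos"].round(2),"F slot",(SL[:3,:3].T@s["force"]).round(1),"t",s["clock"],"w",round(s["width"],1))
E
python3 - <<'E'
from h import *
print(KT.round(2).tolist());goto(40,0,70)
E
```

```text
[[-0.87, 0.0, 0.5], [0.0, 1.0, 0.0], [-0.5, 0.0, -0.87]]
row [17.39, 31.12, 5.97] [0.107, -0.615, -0.51] deg 46.2 rows>= 8
```

Request:
send_rows(rows=[[[17.4,31.1,6,0.107,-0.615,-0.51],[17.4,31.1,6,0.107,-0.615,-0.51],[17.4,31.1,6,0.107,-0.615,-0.51],[17.4,31.1,6,0.107,-0.615,-0.51],[17.4,31.1,6,0.107,-0.615,-0.51],[17.4,31.1,6,0.107,-0.615,-0.51],[17.4,31.1,6,0.107,-0.615,-0.51],[17.4,31.1,6,0.107,-0.615,-0.51],[17.4,31.1,6,0.107,-0.615,-0.51],[17.4,31.1,6,0.107,-0.615,-0.51]]])

```text
clock: 13.55
eef_pos: [477.8, 34.8, 356.8]
tool_rot: [-3.142, 0.105, -3.06]
force: [-0.2, -1.1, -1.4]
width: 23.3
gripper_force: 59.1
```

```bash
python3 - <<'E'
from h import *
where()
d=snap("side","8");t=snap("top","8");w=snap("wrist","8")
E=np.linalg.inv(d["extrinsics"]);p=(SL@[40,0,70,1]);c=(E@p)[:3]*[1,-1,-1];px=c[:2]/c[2]*d["fx"]+[d["cx"],d["cy"]];print(px)
p=(SL@[0,0,0,1]);c=(E@p)[:3]*[1,-1,-1];print(c[:2]/c[2]*d["fx"]+[d["cx"],d["cy"]])
def c(im,x,y,w,h,W,H): return cv2.resize(cv2.cvtColor(im[y:y+h,x:x+w],cv2.COLOR_RGB2BGR),(W,H),interpolation=cv2.INTER_CUBIC)
cv2.imwrite("pics/comp8.png",np.hstack([c(d["pixels"],255,85,100,150,400,600),c(w["pixels"],180,90,200,300,400,600)]))
goto(40,0,15)
E
```

```text
tip in slot [38.7 -1.8 69.3] rot [0.01 0.12 0.07] q [ 0.57  0.4  -0.97  1.96  0.47  0.89  1.03] F slot [-1.1 -1.1 -0.9] t 13.55 w 23.3
[292.20570322 142.21962053]
[295.52342878 165.51082312]
row [-2.76, 0.24, 4.66] [0.0, -0.001, -0.003] deg 0.2 rows>= 2
```

Request:
send_rows(rows=[[[-1,0.2,2,0,0,0],[-2,0.2,3.5,0,0,0],[-2.8,0.2,4.6,0,0,0],[-2.8,0.2,4.6,0,0,0],[-2.8,0.2,4.6,0,0,0]]])

```text
clock: 14.2
eef_pos: [510.4, 40.8, 314.9]
tool_rot: [3.14, 0.107, -3.059]
force: [-0.1, -0.1, -2.2]
width: 23.6
gripper_force: 59.1
```

```bash
python3 - <<'E'
from h import *
where();goto(40,0,15)
def pj(d,P):
    E=np.linalg.inv(d["extrinsics"]);c=(E@(SL@np.r_[P,1]))[:3]*[1,-1,-1];return (c[:2]/c[2]*d["fx"]+[d["cx"],d["cy"]]).round(1)
T=toolT();tp=(np.linalg.inv(SL)@T@np.r_[TIP,1])[:3]
for n in("side","top"):
    d=snap(n,"9");d0=load(n+"0");df=np.abs(d["pixels"].astype(int)-d0["pixels"]).max(2)
    a=pj(d,tp);b=pj(d,tp+[0,0,60]);print(n,"tip",a,"up60",b,"slot",pj(d,[0,0,0]))
    x,y=a.astype(int)
    for r in range(y-12,y+14,2): print(r,x-12,df[r,x-12:x+13].tolist())
E
```

```text
tip in slot [41.   1.7 16. ] rot [-0.06  0.03  0.04] q [ 0.48  0.5  -0.9   1.94  0.57  0.84  0.95] F slot [-1.4 -0.1 -1.7] t 14.2 w 23.6
row [0.04, -0.16, 0.14] [0.001, -0.001, -0.001] deg 0.1 rows>= 1
side tip [303.9 151.5] up60 [290.9 140.4] slot [295.5 165.5]
139 291 [38, 58, 85, 55, 17, 1, 6, 5, 6, 6, 5, 5, 5, 6, 6, 6, 6, 4, 3, 4, 4, 5, 5, 5, 5]
141 291 [77, 89, 96, 94, 74, 38, 8, 5, 5, 6, 6, 6, 6, 6, 5, 5, 6, 5, 4, 4, 5, 4, 5, 5, 5]
143 291 [0, 4, 36, 80, 96, 96, 87, 52, 15, 3, 5, 5, 6, 5, 6, 6, 6, 6, 5, 5, 4, 5, 5, 4, 5]
145 291 [6, 6, 6, 5, 27, 70, 95, 95, 85, 55, 19, 1, 6, 5, 5, 5, 6, 5, 6, 5, 6, 5, 3, 5, 4]
147 291 [6, 5, 6, 5, 5, 1, 12, 48, 90, 84, 55, 36, 12, 3, 5, 5, 6, 6, 5, 6, 6, 6, 3, 3, 4]
149 291 [5, 6, 6, 6, 6, 6, 5, 5, 2, 21, 51, 63, 49, 31, 12, 2, 5, 6, 5, 6, 6, 6, 6, 5, 4]
151 291 [6, 5, 6, 6, 6, 5, 6, 5, 5, 5, 3, 19, 39, 28, 21, 26, 5, 5, 6, 6, 6, 5, 6, 5, 5]
153 291 [6, 6, 5, 5, 5, 5, 6, 5, 6, 5, 6, 6, 5, 5, 3, 4, 4, 5, 5, 5, 4, 6, 5, 6, 6]
155 291 [6, 6, 5, 5, 5, 5, 5, 5, 5, 5, 5, 5, 6, 5, 5, 5, 5, 4, 5, 5, 4, 4, 6, 6, 6]
157 291 [5, 5, 5, 5, 5, 5, 5, 5, 5, 6,
[... 944 characters left out ...]
8, 18, 39, 20, 29, 29, 30, 26, 15, 13, 12, 2, 4, 3, 4, 4, 3, 4, 4]
194 248 [32, 17, 20, 27, 39, 17, 32, 32, 34, 25, 56, 15, 31, 31, 32, 21, 13, 15, 7, 4, 4, 4, 3, 4, 4]
196 248 [29, 26, 26, 29, 24, 30, 28, 27, 32, 34, 12, 53, 23, 31, 33, 32, 34, 25, 17, 8, 3, 3, 4, 4, 2]
198 248 [30, 32, 31, 31, 34, 32, 11, 41, 20, 31, 33, 34, 13, 40, 13, 32, 31, 33, 36, 49, 23, 7, 3, 3, 3]
200 248 [26, 36, 32, 33, 37, 36, 38, 40, 17, 25, 25, 32, 33, 34, 21, 55, 14, 32, 33, 33, 29, 9, 20, 14, 3]
202 248 [24, 41, 35, 36, 37, 38, 38, 41, 45, 15, 49, 27, 28, 33, 33, 10, 52, 40, 21, 34, 32, 35, 25, 13, 6]
204 248 [16, 32, 34, 38, 39, 40, 41, 42, 44, 47, 29, 28, 52, 17, 30, 32, 35, 11, 50, 20, 34, 34, 36, 35, 33]
```

Request:
send_rows(rows=[[[-0.7,-0.2,1.3,0,0,0],[-1.0,-0.2,1.9,0,0,0],[-1.3,-0.2,2.5,0,0,0],[-1.3,-0.2,2.7,0,0,0],[-1.2,-0.2,3.0,0,0,0],[-1.1,-0.2,3.3,0,0,0],[-1.1,-0.2,3.5,0,0,0],[-1.1,-0.2,3.5,0,0,0]]])

```text
clock: 15.1
eef_pos: [525.4, 40.6, 281.3]
tool_rot: [3.14, 0.108, -3.058]
force: [1.1, -0.1, -0.6]
width: 23.3
gripper_force: 59.2
```

```bash
python3 - <<'E'
from h import *
where();goto(32,0,-20);goto(33,0,60)
E
```

```text
tip in slot [ 33.5   0.3 -20. ] rot [-0.07 -0.04 -0.02] q [ 0.43  0.56 -0.84  1.95  0.63  0.79  0.9 ] F slot [ 0.5 -0.2 -1.1] t 15.1 w 23.3
row [0.12, -0.01, 0.07] [0.001, 0.001, 0.0] deg 0.1 rows>= 1
row [4.01, -0.0, -6.92] [0.001, 0.001, 0.0] deg 0.1 rows>= 2
```

Request:
send_rows(rows=[[[0.1,0,0.05,0,0,0],[0.2,0,0.1,0,0,0],[0.2,0,0.1,0,0,0]]])

```text
clock: 15.4
eef_pos: [523.9, 40.5, 280.5]
tool_rot: [3.14, 0.109, -3.058]
force: [1.4, 1.0, 0.1]
width: 23.4
gripper_force: 59.1
```

```bash
python3 - <<'E'
from h import *
where()
E
```

```text
tip in slot [ 31.9   0.3 -19.8] rot [-0.07 -0.09 -0.01] q [ 0.43  0.56 -0.84  1.95  0.64  0.78  0.9 ] F slot [ 1.2  0.9 -0.8] t 15.4 w 23.4
```

Request:
send_rows(rows=[[[0.8,0,-1.8,0,0,0],[2.4,0,-4.4,0,0,0],[4.4,0,-7.9,0,0,0],[4.4,0,-7.9,0,0,0],[5.8,0,-7,0,0,0],[7.2,0,-6.2,0,0,0],[7.2,0,-6.2,0,0,0],[7.2,0,-6.2,0,0,0]]])

```text
clock: 16.2
eef_pos: [445.7, 33.6, 333.9]
tool_rot: [3.141, 0.107, -3.059]
force: [0.0, 0.0, -0.6]
width: 23.1
gripper_force: 59.2
```

```bash
python3 - <<'E'
from h import *
where()
d=snap("wrist","10");s=snap("side","10");t=snap("top","10")
Ti=np.linalg.inv(d["T"])
def wp(P):
    W=(SL@np.r_[P,1]);return proj(d,(Ti@W)[:3]).round(1)[0]
for P in [(0,30,-5),(0,-30,-5),(10,0,-5),(-10,0,-5),(-52,22,0),(26,36,42),(26,-36,42),(-52,-12.4,0)]: print(P,wp(P))
def c(im,x,y,w,h,W,H): return cv2.resize(cv2.cvtColor(im[y:y+h,x:x+w],cv2.COLOR_RGB2BGR),(W,H),interpolation=cv2.INTER_CUBIC)
x,y=wp((0,0,-5)).astype(int)
cv2.imwrite("pics/comp10.png",np.vstack([c(d["pixels"],x-100,y-75,200,150,800,400)[:400],np.hstack([c(s["pixels"],255,125,100,50,400,200),c(t["pixels"],215,165,100,50,400,200)])]))
goto(0,-22.5,25);goto(0,-22.5,-22)
E
```

```text
tip in slot [-0.5 -0.1 69.6] rot [-0.06  0.01  0.  ] q [ 0.59  0.38 -0.97  2.07  0.48  0.8   0.99] F slot [-0.3  0.  -0.5] t 16.2 w 23.1
(0, 30, -5) [306.9 286.1]
(0, -30, -5) [248.8 286.1]
(10, 0, -5) [277.9 295.9]
(-10, 0, -5) [277.8 276.7]
(-52, 22, 0) [299.1 235.8]
(26, 36, 42) [318.4 315.9]
(26, -36, 42) [237.6 316. ]
(-52, -12.4, 0) [265.8 235.9]
row [-2.18, -2.26, 3.89] [0.002, 0.001, -0.0] deg 0.1 rows>= 1
row [-4.51, -2.27, 7.97] [0.002, 0.001, -0.0] deg 0.1 rows>= 2
```

View pics/comp10.png

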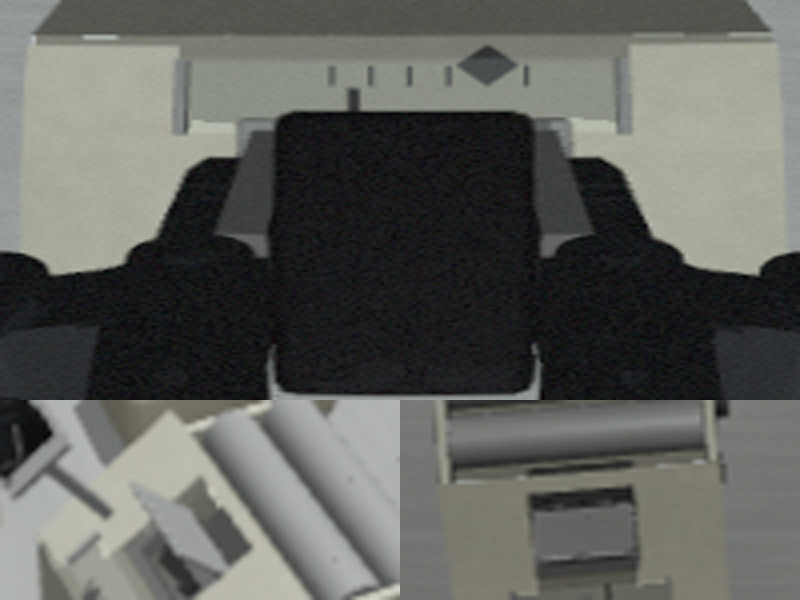

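The pointer stands 3.44 tick pitches right of the diamond (crop columns 353 vs 487, pitch 39), and the leaf stands open over the slot. I check the leaf angle numerically and start the first stroke.

```bash
python3 - <<'E'
from h import *
for n in("top","side"):
  d=load(n+"10");E=np.linalg.inv(d["extrinsics"])
  def pj(P):
    c=(E@(SL@np.r_[P,1]))[:3]*[1,-1,-1];return (c[:2]/c[2]*d["fx"]+[d["cx"],d["cy"]])
  for th in(1.55,1.3,1.1,.9):
    q=[pj((26-42*np.cos(th),y,42*np.sin(th)-2.5)) for y in(36,-36)]
    o=[215,165] if n=="top" else [255,125]
    print(n,th,[((a-o)*4+([400,400] if n=="top" else [0,400])).round().tolist() for a in q])
E
```

```text
top 1.55 [[533.0, 550.0], [636.0, 541.0]]
top 1.3 [[535.0, 561.0], [637.0, 553.0]]
top 1.1 [[536.0, 569.0], [638.0, 561.0]]
top 0.9 [[537.0, 575.0], [639.0, 566.0]]
side 1.55 [[134.0, 473.0], [182.0, 544.0]]
side 1.3 [[124.0, 485.0], [171.0, 557.0]]
side 1.1 [[117.0, 496.0], [164.0, 567.0]]
side 0.9 [[113.0, 506.0], [160.0, 578.0]]
```

Request:
send_rows(rows=[[[-1.1,-2.2,1.9,0,0,0],[-2.2,-2.2,3.9,0,0,0],[-2.2,-2.2,3.9,0,0,0],[-2.2,-2.2,3.9,0,0,0],[-2.2,-2.2,3.9,0,0,0]]])

```text
clock: 16.85
eef_pos: [473.3, 14.7, 298.5]
tool_rot: [3.141, 0.109, -3.058]
force: [-0.4, 0.3, -0.9]
width: 23.6
gripper_force: 59.1
```

```bash
python3 - <<'E'
from h import *
where();goto(0,-22.5,-22)
E
```

```text
tip in slot [ -0.  -21.2  25.7] rot [-0.06 -0.08 -0.06] q [ 0.55  0.47 -0.9   2.06  0.58  0.75  0.96] F slot [-0.9  0.3 -0.5] t 16.85 w 23.6
row [-2.39, -0.12, 4.13] [0.001, 0.001, 0.001] deg 0.1 rows>= 1
```

Request:
send_rows(rows=[[[-1.0,-0.1,1.7,0,0,0],[-1.7,-0.1,3.0,0,0,0],[-2.1,-0.1,3.7,0,0,0],[-2.4,-0.1,4.1,0,0,0],[-2.4,-0.1,4.1,0,0,0],[-2.4,-0.1,4.1,0,0,0]]])

```text
clock: 17.45
eef_pos: [501.5, 15.6, 259.8]
tool_rot: [3.141, 0.108, -3.058]
force: [-0.3, 0.2, -0.9]
width: 23.3
gripper_force: 59.1
```

```bash
python3 - <<'E'
from h import *
where();goto(0,17.3,-22)
E
```

```text
tip in slot [ -0.2 -22.7 -22.2] rot [-0.05 -0.03 -0.02] q [ 0.47  0.56 -0.82  2.04  0.67  0.7   0.89] F slot [-0.8  0.2 -0.6] t 17.45 w 23.3
row [-0.02, 4.02, -0.02] [0.001, 0.001, 0.0] deg 0.1 rows>= 1
```

In cleanly with no contact force. Stroke 1.

Request:
send_rows(rows=[[[0,0.5,0,0,0,0],[0,1.1,0,0,0,0],[0,1.7,0,0,0,0],[0,2.3,0,0,0,0],[0,2.9,0,0,0,0],[0,3.4,0,0,0,0],[0,3.8,0,0,0,0],[0,4,0,0,0,0],[0,4,0,0,0,0]]])

```text
clock: 18.35
eef_pos: [498.2, 55.9, 259.6]
tool_rot: [3.14, 0.108, -3.058]
force: [-0.1, 0.3, -1.1]
width: 23.3
gripper_force: 59.2
```

```bash
cat >> h.py <<'E'
def gauge(tag):
    d=snap("wrist",tag);Ti=np.linalg.inv(d["T"]);im=d["pixels"]
    wp=lambda P:proj(d,(Ti@(SL@np.r_[P,1]))[:3])[0]
    ys=np.arange(-30,45,.25);g=cv2.cvtColor(im,cv2.COLOR_RGB2GRAY).astype(np.float32)
    P=[]
    for x in np.arange(-50,-30,1.):
        uv=np.array([wp((x,y,0)) for y in ys],np.float32)
        P.append(cv2.remap(g,uv[:,:1],uv[:,1:],cv2.INTER_LINEAR)[:,0])
    return ys,np.arange(-50,-30,1.),np.array(P)
E
python3 - <<'E'
from h import *
where()
ys,xs,P=gauge("11")
for x,p in zip(xs,P):
    k=np.where(p<60)[0];print(x,[ (ys[a[0]],ys[a[-1]]) for a in np.split(k,np.where(np.diff(k)>2)[0]+1) if len(a)], end=" ")
E
```

```text
tip in slot [ -0.2  17.9 -22.3] rot [-0.09 -0.04 -0.05] q [ 0.38  0.55 -0.81  2.04  0.67  0.7   0.81] F slot [-0.7  0.3 -0.9] t 18.35 w 23.3
-50.0 [] -49.0 [] -48.0 [] -47.0 [] -46.0 [] -45.0 [] -44.0 [] -43.0 [(np.float64(1.25), np.float64(2.75))] -42.0 [(np.float64(1.5), np.float64(2.75))] -41.0 [(np.float64(1.5), np.float64(2.75))] -40.0 [(np.float64(1.25), np.float64(2.75))] -39.0 [(np.float64(1.25), np.float64(2.75))] -38.0 [(np.float64(1.5), np.float64(2.75))] -37.0 [(np.float64(1.5), np.float64(2.75))] -36.0 [(np.float64(1.5), np.float64(2.75))] -35.0 [(np.float64(1.5), np.float64(3.0))] -34.0 [(np.float64(1.5), np.float64(3.0))] -33.0 [(np.float64(1.5), np.float64(3.0))] -32.0 [(np.float64(1.75), np.float64(3.0))] -31.0 [(np.float64(1.5), np.float64(3.0))]
```

Request:
send_rows(rows=[[[0.7,-0.1,-1.2,0,0,0],[1.4,-0.1,-2.4,0,0,0],[1.4,-0.1,-2.4,0,0,0],[1.4,-1.5,-2.4,0,0,0],[1.4,-2.9,-2.4,0,0,0],[1.4,-2.9,-2.4,0,0,0],[1.4,-2.9,-2.4,0,0,0],[0.7,-2.9,-1.2,0,0,0],[0,-2.9,0,0,0,0],[0,-2.9,0,0,0,0]]])

```text
clock: 19.4
eef_pos: [501.2, 26.9, 257.8]
tool_rot: [3.14, 0.106, -3.058]
force: [-0.9, 0.6, -1.0]
width: 23.4
gripper_force: 59.1
```

```bash
python3 - <<'E'
from h import *
where()
E
```

```text
tip in slot [ -1.1 -11.2 -24.1] rot [-0.11  0.09 -0.04] q [ 0.45  0.56 -0.81  2.04  0.67  0.7   0.87] F slot [-1.3  0.6 -0.3] t 19.4 w 23.4
```

Request:
send_rows(rows=[[[0,0.5,0,0,0,0],[0,1.1,0,0,0,0],[0,1.7,0,0,0,0],[0,2.2,0,0,0,0],[0,2.6,0,0,0,0],[0,2.9,0,0,0,0],[0,2.9,0,0,0,0]]])

```text
clock: 20.1
eef_pos: [498.2, 56.1, 259.8]
tool_rot: [3.14, 0.108, -3.058]
force: [-0.9, -1.1, -0.6]
width: 23.3
gripper_force: 59.3
```

```bash
cat >> h.py <<'E'
def ptr(tag):
    ys,xs,P=gauge(tag);m=P[7:17].mean(0);m=m.max()-m;k=m>.5*m.max();return (ys[k]*m[k]).sum()/m[k].sum()
E
python3 - <<'E'
from h import *
where();print(ptr("12"))
E
```

```text
tip in slot [ -0.   18.1 -22.2] rot [-0.09 -0.05 -0.06] q [ 0.38  0.55 -0.81  2.04  0.67  0.7   0.81] F slot [-1.2 -1.   0.1] t 20.1 w 23.3
11.999599400963167
```

Request:
send_rows(rows=[[[0.7,-0.1,-1.2,0,0,0],[1.4,-0.1,-2.4,0,0,0],[1.4,-0.1,-2.4,0,0,0],[1.4,-1.5,-2.4,0,0,0],[1.4,-2.9,-2.4,0,0,0],[1.4,-2.9,-2.4,0,0,0],[1.4,-2.9,-2.4,0,0,0],[0.7,-2.9,-1.2,0,0,0],[0,-2.9,0,0,0,0],[0,-2.9,0,0,0,0]]])

```text
clock: 21.15
eef_pos: [501.2, 26.9, 257.8]
tool_rot: [3.14, 0.106, -3.058]
force: [0.3, -0.6, -1.2]
width: 23.5
gripper_force: 59.3
```

Request:
send_rows(rows=[[[0,0.5,0,0,0,0],[0,1.1,0,0,0,0],[0,1.7,0,0,0,0],[0,2.2,0,0,0,0],[0,2.6,0,0,0,0],[0,2.75,0,0,0,0],[0,2.75,0,0,0,0],[0,2.75,0,0,0,0]]])

```text
clock: 21.95
eef_pos: [498.4, 54.1, 259.7]
tool_rot: [3.14, 0.108, -3.058]
force: [-0.6, 1.1, -1.2]
width: 23.2
gripper_force: 59.4
```

```bash
python3 - <<'E'
from h import *
where();print("ptr",ptr("13"))
d=load("wrist13");T=d["T"];im=d["pixels"];g=cv2.cvtColor(im,cv2.COLOR_RGB2GRAY)
Ti=np.linalg.inv(T);c=proj(d,(Ti@(SL@[-53,22,0,1]))[:3])[0].astype(int);print(c)
for r in range(c[1]-7,c[1]+12): print(r,c[0]-10,g[r,c[0]-10:c[0]+11].tolist())
E
```

```text
tip in slot [ -0.   16.1 -22.3] rot [-0.09 -0.05 -0.02] q [ 0.39  0.55 -0.81  2.04  0.67  0.7   0.81] F slot [-1.1  1.1 -0.7] t 21.95 w 23.2
ptr 21.597738907552678
[285 218]
211 275 [121, 122, 124, 124, 120, 117, 94, 56, 46, 53, 50, 49, 51, 74, 112, 120, 123, 126, 127, 128, 124]
212 275 [122, 123, 123, 124, 116, 97, 59, 51, 50, 52, 54, 50, 52, 54, 79, 113, 123, 124, 125, 123, 126]
213 275 [122, 121, 122, 118, 95, 56, 49, 49, 54, 51, 47, 52, 53, 53, 49, 77, 111, 122, 125, 124, 126]
214 275 [125, 125, 120, 99, 65, 54, 54, 55, 54, 53, 58, 54, 57, 54, 58, 55, 79, 112, 126, 126, 127]
215 275 [131, 129, 105, 73, 71, 68, 66, 69, 67, 69, 68, 69, 71, 71, 70, 66, 71, 90, 121, 134, 134]
216 275 [132, 115, 83, 76, 79, 79, 76, 78, 78, 80, 82, 82, 79, 76, 77, 76, 77, 79, 97, 126, 136]
217 275 [115, 83, 76, 77, 79, 77, 78, 75, 79, 80, 78, 81, 79, 76, 80, 77, 79, 82, 79, 98, 127]
218 275 [82, 79, 79, 75, 78, 76, 77, 78, 78, 79, 78, 79, 79, 79, 80, 79, 75, 74, 80, 77, 105]
219 275 [94, 80, 77, 80, 77, 80, 78, 81, 80, 77, 80, 78, 78, 77, 80, 77, 77, 78, 79, 82, 112]
220 275 [122, 91, 80, 79, 77, 79, 8
[... 313 characters left out ...]
0, 79, 76, 77, 81, 82, 109, 141, 144, 148, 144]
224 275 [146, 143, 145, 144, 124, 92, 82, 79, 78, 81, 80, 78, 78, 76, 84, 110, 144, 144, 146, 144, 146]
225 275 [145, 147, 145, 144, 146, 124, 92, 79, 80, 79, 79, 79, 75, 84, 109, 142, 146, 147, 144, 143, 144]
226 275 [144, 146, 148, 145, 144, 147, 124, 94, 78, 77, 80, 77, 81, 112, 144, 144, 147, 145, 145, 143, 144]
227 275 [144, 145, 146, 146, 145, 144, 145, 124, 92, 79, 79, 82, 110, 143, 145, 145, 147, 145, 145, 146, 146]
228 275 [142, 144, 145, 144, 147, 147, 144, 145, 126, 92, 83, 111, 145, 145, 145, 144, 147, 145, 144, 145, 145]
229 275 [146, 144, 145, 145, 145, 145, 147, 144, 148, 117, 97, 133, 140, 146, 146, 148, 148, 146, 144, 146, 144]
```

```bash
python3 - <<'E'
from h import *
d=load("wrist13");im=d["pixels"];g=cv2.cvtColor(im,cv2.COLOR_RGB2GRAY)
print("dia",inface(d,[[284.65,218.5],[284.8,229]],SL).round(2).tolist())
Ti=np.linalg.inv(d["T"]);c=proj(d,(Ti@(SL@[-40,22,0,1]))[:3])[0].astype(int)
for r in range(c[1]-3,c[1]+4): 
    p=g[r,c[0]-12:c[0]+13].astype(float);w=np.clip(p.max()-p-40,0,None);u=(w*np.arange(c[0]-12,c[0]+13)).sum()/w.sum();print(r,round(u,2),inface(d,[[u,r]],SL)[0].round(2),inface(d,[[u,r]],SL,3)[0].round(2))
E
```

```text
dia [[-52.85, 21.08, -0.0], [-44.84, 21.16, -0.0]]
232 285.38 [-42.56  21.58  -0.  ] [-42.14  21.51   3.  ]
233 285.4 [-41.81  21.6    0.  ] [-41.39  21.52   3.  ]
234 285.38 [-41.05  21.58  -0.  ] [-40.65  21.5    3.  ]
235 285.41 [-40.29  21.6    0.  ] [-39.9   21.52   3.  ]
236 285.39 [-39.54  21.58   0.  ] [-39.15  21.5    3.  ]
237 285.36 [-38.79  21.56   0.  ] [-38.41  21.48   3.  ]
238 285.4 [-38.03  21.59   0.  ] [-37.67  21.51   3.  ]
```

The pointer is within 0.4 mm of the diamond (21.5 vs 21.1). I withdraw and go round behind the leaf.

Request:
send_rows(rows=[[[0,-0.15,0,0,0,0],[0.8,-0.15,-1.4,0,0,0],[2.4,-0.15,-4.2,0,0,0],[4.6,-0.15,-8,0,0,0],[4.6,-0.15,-8,0,0,0],[2.5,-0.8,-9.2,0,0,0],[0.4,-1.6,-10.4,0,0,0],[0.4,-1.6,-10.4,0,0,0],[0.4,-1.6,-10.4,0,0,0]]])

```text
clock: 22.9
eef_pos: [484.2, 36.4, 362.3]
tool_rot: [3.141, 0.107, -3.059]
force: [-0.1, -0.1, -1.4]
width: 23.4
gripper_force: 59.4
```

```bash
python3 - <<'E'
from h import *
where();print(ptr("14"));T=toolT();goto(48,0,20,T);goto(20,0,20,T);goto(0,0,20,T);goto(-4,0,5,T)
E
```

```text
tip in slot [47.5 -0.5 69.9] rot [-0.06  0.01  0.03] q [ 0.57  0.41 -0.97  1.94  0.46  0.91  1.03] F slot [-0.9 -0.1 -1. ] t 22.9 w 23.4
21.753264098281573
row [-2.6, 0.05, 4.27] [0.001, -0.001, 0.0] deg 0.1 rows>= 1
row [-0.17, 0.04, 5.67] [0.001, -0.001, 0.0] deg 0.1 rows>= 2
row [1.56, 0.04, 6.66] [0.001, -0.001, 0.0] deg 0.1 rows>= 2
row [1.16, 0.04, 8.16] [0.001, -0.001, 0.0] deg 0.1 rows>= 2
```

Request:
send_rows(rows=[[[-1.3,0,2.1,0,0,0],[-2.6,0,4.3,0,0,0],[-2.6,0,4.3,0,0,0],[-1.8,0,4.7,0,0,0],[-1,0,5.2,0,0,0],[-0.2,0,5.7,0,0,0],[0.7,0,6.2,0,0,0],[1.6,0,6.7,0,0,0],[1.6,0,6.7,0,0,0]]])

```text
clock: 23.85
eef_pos: [473.8, 35.2, 293.4]
tool_rot: [-3.141, 0.105, -3.058]
force: [-0.8, 0.2, -1.2]
width: 23.4
gripper_force: 59.5
```

```bash
python3 - <<'E'
from h import *
where();T=toolT();goto(-2,0,8,T);goto(-5,0,2,T)
E
```

```text
tip in slot [-1.9 -1.  20.4] rot [ 0.03  0.15 -0.03] q [ 0.49  0.48 -0.88  2.06  0.59  0.75  0.9 ] F slot [-1.3  0.3 -0.6] t 23.85 w 23.4
row [-0.57, 0.1, 1.09] [-0.0, -0.003, 0.0] deg 0.2 rows>= 1
row [-0.61, 0.1, 1.76] [-0.0, -0.003, 0.0] deg 0.2 rows>= 1
```

Request:
send_rows(rows=[[[-0.3,0.1,0.6,0,0,0],[-0.6,0.1,1.1,0,0,0],[-0.6,0.1,1.5,0,0,0],[-0.6,0.1,1.8,0,0,0],[-0.7,0.1,1.9,0,0,0],[-0.75,0.1,2,0,0,0],[-0.75,0.1,2,0,0,0]]])

```text
clock: 24.55
eef_pos: [484.7, 37.8, 275.4]
tool_rot: [3.142, 0.106, -3.058]
force: [-4.6, 0.1, 7.1]
width: 23.6
gripper_force: 60.6
```

```bash
python3 - <<'E'
from h import *
where()
E
```

```text
tip in slot [-3.2  0.8 -0.7] rot [-0.    0.05 -0.03] q [ 0.45  0.52 -0.85  2.05  0.64  0.72  0.87] F slot [0.4 0.5 8.4] t 24.55 w 23.6
```

The force has risen to 9 N at the flush level, so the cover is on its stop. I back off and compare pictures with the start.

Request:
send_rows(rows=[[[0.7,0,-1.2,0,0,0],[2.5,0,-4.3,0,0,0],[5,0,-8.7,0,0,0],[6.7,0,-10.5,0,0,0],[9,0,-10.5,0,0,0],[11,0,-10.5,0,0,0],[11,0,-10.5,0,0,0],[11,0,-10.5,0,0,0]]])

```text
clock: 25.35
eef_pos: [365.3, 27.3, 368.2]
tool_rot: [-3.141, 0.109, -3.059]
force: [0.4, 0.2, -0.2]
width: 23.4
gripper_force: 59.4
```

```bash
python3 - <<'E'
from h import *;import json
where()
for n in("side","top"):
    d=snap(n,"15");b=load(n+"0");E=np.linalg.inv(d["extrinsics"])
    def pj(P):
        c=(E@(SL@np.r_[P,1]))[:3]*[1,-1,-1];return (c[:2]/c[2]*d["fx"]+[d["cx"],d["cy"]])
    def tex(im):
        X,Y=np.meshgrid(np.arange(-22,56,2.),np.arange(-42,43,2.),indexing="ij")
        uv=np.array([[pj((x,y,0)) for y in Y[0]] for x in X[:,0]],np.float32);return cv2.remap(im,uv[...,0],uv[...,1],1).astype(int)
    df=np.abs(tex(d["pixels"])-tex(b["pixels"])).max(2);print(n,"changed frac",(df>25).mean(),"rows(x)",[int((r>25).sum()) for r in df])
w=snap("wrist","15");print("ptr",ptr("16"))
G=np.array(json.load(open("graspT.json")));T=toolT()
print("above block");rel(G[:3,3]+[0,0,150],G[:3,:3],T)
# diamond in this view
g=cv2.cvtColor(w["pixels"],cv2.COLOR_RGB2GRAY);Ti=np.linalg.inv(w["T"]);c=proj(w,(Ti@(SL@[-52,22,0,1]))[:3])[0].astype(int)
q=g[c[1]-10:c[1]+11,c[0]-14:c[0]+15];m=(q<95).astype(np.uint8);n,l,st,ce=cv2.connectedComponentsWithStats(m)
for i in range(1,n):
    if st[i,4]>15: print("comp",st[i],ce[i]+c-[14,10],inface(w,[ce[i]+c-[14,10]],SL).round(2))
E
```

```text
tip in slot [-45.1   0.  144.7] rot [ 0.03 -0.12  0.02] q [ 0.83  0.18 -1.13  2.18  0.26  0.79  1.2 ] F slot [ 0.2  0.2 -0.4] t 25.35 w 23.4
side changed frac 0.0 rows(x) [0, 0, 0, 0, 0, 0, 0, 0, 0, 0, 0, 0, 0, 0, 0, 0, 0, 0, 0, 0, 0, 0, 0, 0, 0, 0, 0, 0, 0, 0, 0, 0, 0, 0, 0, 0, 0, 0, 0]
top changed frac 0.0 rows(x) [0, 0, 0, 0, 0, 0, 0, 0, 0, 0, 0, 0, 0, 0, 0, 0, 0, 0, 0, 0, 0, 0, 0, 0, 0, 0, 0, 0, 0, 0, 0, 0, 0, 0, 0, 0, 0, 0, 0]
ptr 5.719334543611487
above block
row [-11.22, -36.05, 5.68] [-0.106, 0.615, 0.511] deg 46.2 rows>= 8
comp [  0   0  29  21 609] [294. 278.] [[-52.32  21.01   0.  ]]
```

The cover region is identical to the starting pictures. I return to above the block, checking the pointer in the fixed views as well.

Request:
send_rows(rows=[[[-11.2,-36,5.7,-0.106,0.615,0.511],[-11.2,-36,5.7,-0.106,0.615,0.511],[-11.2,-36,5.7,-0.106,0.615,0.511],[-11.2,-36,5.7,-0.106,0.615,0.511],[-11.2,-36,5.7,-0.106,0.615,0.511],[-11.2,-36,5.7,-0.106,0.615,0.511],[-11.2,-36,5.7,-0.106,0.615,0.511],[-11.2,-36,5.7,-0.106,0.615,0.511],[-11.2,-36,5.7,-0.106,0.615,0.511],[-11.2,-36,5.7,-0.106,0.615,0.511]]])

```text
clock: 26.55
eef_pos: [512.7, -321.3, 321.2]
tool_rot: [3.14, -0.523, 2.711]
force: [0.3, 0.2, -0.5]
width: 23.4
gripper_force: 59.4
```

```bash
python3 - <<'E'
from h import *;import json
s=ctrl.read_state();print(s["qpos"].round(2),s["eef_pos"].round(1),s["tool_rot"].round(3))
G=np.array(json.load(open("graspT.json")));T=toolT();rel(G[:3,3]+[0,0,150],G[:3,:3],T);rel(G[:3,3]+[0,0,2],G[:3,:3],T)
snap("wrist","17")
for n in("side","top"):
    d=snap(n,"17");b=load(n+"0");E=np.linalg.inv(d["extrinsics"])
    def pj(P):
        c=(E@(SL@np.r_[P,1]))[:3]*[1,-1,-1];return (c[:2]/c[2]*d["fx"]+[d["cx"],d["cy"]])
    ys=np.arange(-30,45,1.);g=cv2.cvtColor(d["pixels"],cv2.COLOR_RGB2GRAY);g0=cv2.cvtColor(b["pixels"],cv2.COLOR_RGB2GRAY)
    def prof(g,x0,x1):
        r=[]
        for x in np.arange(x0,x1,1.):
            uv=np.array([pj((x,y,0)) for y in ys],np.float32);r.append(cv2.remap(g,uv[:,:1],uv[:,1:],1)[:,0])
        return np.mean(r,0)
    for nm,im in(("before",g0),("now",g)):
        for lab,r in(("ptr",(-41,-32)),("dia",(-54,-49))):
            p=prof(im,*r);m=np.clip(np.median(p)-p-12,0,None);print(n,nm,lab,"y=",round((m*ys).sum()/max(m.sum(),1e-6),2),round(m.max()))
E
```

```text
[ 0.82  0.88 -0.7   1.22  0.4   1.74  1.28] [ 512.7 -321.3  321.2] [ 3.14  -0.523  2.711]
row [0.03, 0.0, -0.19] [0.001, -0.002, -0.001] deg 0.1 rows>= 1
row [-7.36, -0.01, 12.63] [0.001, -0.002, -0.001] deg 0.1 rows>= 3
side before ptr y= -12.09 44
side before dia y= 21.02 46
side now ptr y= 22.71 44
side now dia y= 21.08 50
top before ptr y= -10.73 21
top before dia y= 23.72 30
top now ptr y= 24.29 23
top now dia y= 23.69 31
```

Pointer confirmed within about 0.5 mm of the diamond. I lower the key home.

Request:
send_rows(rows=[[[-1.5,0,2.5,0,0,0],[-3,0,5.1,0,0,0],[-4,0,6.9,0,0,0],[-5,0,8.6,0,0,0],[-6,0,10.3,0,0,0],[-6.8,0,11.7,0,0,0],[-7.3,0,12.5,0,0,0],[-7.4,0,12.6,0,0,0],[-7.4,0,12.6,0,0,0],[-7.4,0,12.6,0,0,0]]])

```text
clock: 27.7
eef_pos: [513.9, -322.2, 177.5]
tool_rot: [-3.141, -0.52, 2.711]
force: [-0.3, 0.0, -1.3]
width: 23.5
gripper_force: 59.4
```

```bash
python3 - <<'E'
from h import *;import json
s=ctrl.read_state();print(s["force"].round(1),s["eef_pos"].round(1),s["tool_rot"].round(3))
G=np.array(json.load(open("graspT.json")));rel(G[:3,3],G[:3,:3])
E
```

```text
[-0.3  0.  -1.3] [ 513.9 -322.2  177.5] [-3.141 -0.52   2.711]
row [-0.16, 0.03, 0.43] [-0.0, 0.001, -0.001] deg 0.1 rows>= 1
```

Request:
send_rows(rows=[[[-0.1,0,0.2,0,0,0],[-0.2,0,0.4,0,0,0],[-0.2,0,0.4,0,0,0],[-0.2,0,0.4,0,0,0]]])

```text
clock: 28.1
eef_pos: [513.5, -322.1, 173.0]
tool_rot: [-3.141, -0.52, 2.711]
force: [1.5, -0.1, 4.6]
width: 23.3
gripper_force: 60.0
```

Request:
send_rows(rows=[[[0,0,0,0,0,0],[0,0,0,0,0,0],[0,0,0,0,0,0],[0,0,0,0,0,0],[0,0,0,0,0,0],[0,0,0,0,0,0],[0,0,0,0,0,0]]], grip=0)

```text
clock: 28.8
eef_pos: [513.2, -322.0, 172.2]
tool_rot: [-3.141, -0.521, 2.711]
force: [0.3, -0.1, -1.4]
width: 85.2
gripper_force: 0.0
```

Request:
send_rows(rows=[[[0,0,-2,0,0,0],[0,0,-5,0,0,0],[0,0,-9,0,0,0],[2,0,-13,0,0,0],[4,0,-17,0,0,0],[6,0,-20,0,0,0],[6,0,-20,0,0,0],[6,0,-20,0,0,0]]])

```text
clock: 29.6
eef_pos: [556.7, -341.6, 376.3]
tool_rot: [-3.141, -0.519, 2.711]
force: [-0.8, 0.3, -0.8]
width: 85.3
gripper_force: 0.0
```

```bash
python3 - <<'E'
from h import *
s=ctrl.read_state();print(s["width"],s["force"].round(1),s["eef_pos"].round(1),s["clock"])
for n,(x0,y0,x1,y1) in dict(side=(290,265,350,345),top=(355,205,402,252)).items():
    d=snap(n,"18");b=load(n+"0")
    for nm,im in(("before",b["pixels"]),("now",d["pixels"])):
        k=(im[y0:y1,x0:x1].max(2)<45).astype(np.uint8);q=max(cv2.findContours(k,0,1)[0],key=cv2.contourArea)
        r=cv2.minAreaRect(q);print(n,nm,np.add(r[0],[x0,y0]).round(1),np.round(r[1],1),round(r[2],1),cv2.boundingRect(q))
    df=np.abs(d["pixels"].astype(int)-b["pixels"]).max(2)
    print("diff bowls/others", {k:int((df[v[1]:v[3],v[0]:v[2]]>40).sum()) for k,v in (dict(bowls=(200,165,275,290),hone=(220,95,260,160),bottle=(370,240,410,300),jar=(355,315,400,365)) if n=="side" else dict(bowls=(212,240,345,285),hone=(155,215,198,255),bottle=(362,155,390,188),jar=(400,188,432,218))).items()})
E
```

```text
85.256067476921 [-0.8  0.3 -0.8] [ 556.7 -341.6  376.3] 29.6
side before [321.3 287.9] [18.6 23.5] 5.2 (22, 11, 20, 25)
side now [322.6 288.8] [18.5 23.4] 5.2 (23, 12, 20, 25)
diff bowls/others {'bowls': 0, 'hone': 399, 'bottle': 184, 'jar': 0}
top before [383.6 227.8] [10.4 16.1] 24.0 (21, 15, 16, 17)
top now [384.5 227.5] [10.3 16.5] 26.6 (22, 14, 16, 17)
diff bowls/others {'bowls': 0, 'hone': 0, 'bottle': 22, 'jar': 334}
```

```bash
python3 -c "
from cell import ctrl
print(ctrl.finish_job())"
```

```text
the job is handed in; nothing more can be done
None
```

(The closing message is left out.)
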